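Lock the card clamp with the hex key

ROBOT

A 7-joint arm with a two-finger parallel gripper is mounted at the origin on a cart in front of the work surface, level with it; the furniture and walls round the work are solid. World frame = base frame: x ahead of the robot, y to its left, z up, the work surface at z = 0. Lengths are in m, angles in rad, forces in N, time in s.
With the tool pointing down it reaches from about 0.35 to 0.9 m from the base axis. Payload 8.1 kg.
Tool frame: the origin (TCP) lies at the very end of the fingers, on their centre line; the grasp point (between the pads) lies 19 mm behind it; z points along the fingers, y is the line along which they close (so a half turn about z gives the same grasp; the last joint's range is limited). The gripper opens to 92 mm and grips with 3 to 60 N. Pads are 19 mm wide; open, the fingers measure 130 mm over their backs; the gripper's body (75 mm by 190 mm) begins 47 mm behind the grasp point.
Start: joints at [1.145, 0.434, 0.025, 1.573, -0.012, 1.134, -0.075], TCP at [0.198, -0.593, 0.227] pointing down, gripper open.
Joint ranges: [-2.62, 2.62], [-0.44, 2.09], [-1.27, 1.32], [0.08, 2.57], [-1.32, 4.46], [0.12, 2], [-2.74, 2.74]. Speed limits (rad/s): [2.22, 2.22, 3.01, 3.01, 3.14, 3.14, 3.14].

INTERFACE

Orientations are given as a rotation vector (axis times angle).
In Python, from cell import arm gives the robot as it stands.
- The arm moves only by the tool drive_tool, never from a script. Its argument "targets" is a list of rows, each a list of 7 numbers: the turn, a rotation vector about the world's x, y, z in units of 5 degrees (1.0 is 5 degrees), then the shift along the world's x, y, z in units of 40 mm (1.0 is 40 mm), then the opening, from 0 (shut) to 1 (fully open). In form: [[wx, wy, wz, dx, dy, dz, fingers], ...]. A call has 1 to 5 rows; each row is the pose to reach, as a shift and turn from the pose commanded when the call began; what a row does not reach only later rows make up. A row lasts 1/10 s, in which the tool goes at most 50 mm and 8.59 degrees, less where a joint would pass 70% of its speed; a pose out of reach is approached as far as the arm can. A call with a gripper value outside its range is refused whole. The fingers move at their own pace and stop on an object; "force" is the grip in N (left out, the last holds). Time passes only in rows, so rows that repeat a pose let the fingers close. It gives the time, the measured TCP pose, the force, the opening and the grip force at its end, in the units of the state.
- arm.observe(): the state, without advancing time (a new reading comes with each control period).
- arm.get_image(name): name is "scene" or "side" or "wrist"; returns a dict with "pixels" (400x640x3 uint8, red, green, blue), "intrinsics" (3x3 intrinsics, pixels), "rvec" (rotation vector, rad) and "tvec" (3), from world to camera coordinates, as OpenCV has them; the wrist camera has in their place "mount" (4x4, takes a point from camera to tool coordinates, whose origin is the TCP and whose axes are the flange's). Camera axes: x right, y down, z forward; pixel columns grow to the right and rows downward; lengths in m; the calibration is good to about 2 mm. A picture is of the moment at which its call begins: read the wrist's pose just before it. There is no depth.
- arm.sign_off(): hands the job in; it is judged then, once.
The state is a dict: "clock": time; "joints": joint angles; "dq": joint speeds; "joint_efforts": joint torques, N m; "position": TCP position; "ee_rot": TCP orientation; "force": force on the tool from outside, world axes, zero at the start; "ft_torque": the same for the moment, N m; "width": opening from 0.0 (shut) to 1.0 (fully open); "gripper_force": force on a finger pad.
Only numpy, scipy, OpenCV 4.12 (cv2) and the standard library are available. Lean on these libraries where they do the work, as an engineer would, in place of code of your own. Each camera call takes 0.05 s, during which the arm holds its last target. There are 200 camera calls.

TASK

Take the hex key off its fork, feel its end into the recessed hex socket of the cam bolt on the sloping display stand, and turn the bolt clockwise until it is fully home against its stop, so that the clamp bar is drawn down onto the card. Work in quarter turns: after about a quarter turn let go of the key while it stays standing in the socket, take a fresh hold and turn on. Then draw the key out, hang it upright on its fork again as it hung before, and leave the goods on the table where they lie.

Things in the scene. Friction and masses are not known exactly. Their poses are not given: they have to be found in the camera images.
- key: Hex key, loose, 148 mm long, 0.2 to 0.33 kg; hangs upright on the fork at first. Origin at the centre of its tip, z along it to the head. Steel hex shaft 20 mm across flats from z = 0 to 100 mm, the last 5 mm bevelled to 16 mm over corners; flats face +x, -x and every 60 degrees round. Round flange 52 mm across, z = 100 to 106 mm, then the head.
- key_head (a point): Centre of the key's square grey head, 34 x 34 mm and 42 mm tall (21 mm to its top, 21 mm down to the flange), sides facing the key's +-x and +-y. Grasp it across two opposite sides, coming along the key from the head end; a fresh hold fits every 90 degrees. Standing in the socket the key may lean up to 5 degrees off its axis.
- fork: Wooden key fork, fixed. Origin at the centre of its underside, z up. Base 100 x 100 x 12 mm; post at its +x end, inner face at x = 33 mm. Two prongs with flat tops at z = 135 mm run from x = -38 to the post, each 18 mm wide, centred on y = +-27 mm: a slot 36 mm wide between them, open at -x and above.
- fork_slot (a point): Point in the fork's slot level with the tops of the prongs, where the key hangs: shaft in the slot, flange lying on both prongs, so the key's tip is 100 mm below this point. Axes as the fork's.
- stand: White sloping display stand, fixed, base 190 x 190 mm, about 115 mm high at the back. Origin at the centre of its underside, z up. Its panel slopes 25 degrees, rising to +x. A garland card lies on it under a wooden clamp bar. At the card's upper edge, in the middle, a steel collar (outer diameter 60, bore 40 mm) stands square to the panel, with the cam bolt inside.
- bolt_face (a point): Centre of the socket's mouth on the bolt's face, 10 mm below the collar's rim. z points out along the socket's axis, leaning 25 degrees from vertical to the stand's -x; x and y turn with the bolt. Hex socket 21.6 mm across flats, 28 mm deep, solid floor; flats face +x, -x and every 60 degrees round. The key has about 9 degrees of free turn each way in it, and stays standing there when let go.
- bolt (a joint): Turn of the cam bolt in rad: starts at 0 to 0.45; 2.8 is fully home (hard stop). It grows clockwise as seen looking into the socket. Steady friction of about 0.12 N m; it stays where it is left. The clamp bar goes down 3.5 mm per rad with it.
- coasters: Round stack of crochet coasters, 115 mm across, 28 mm high; loose, leave it alone. Origin at the centre of its underside.
- case: Crochet glasses sleeve, 202 x 79 x 24 mm; loose, leave it alone. Origin at the centre of its underside.
Mind the look-alikes: they are no part of the job. There is more than one size of the key; the job needs the larger.

How it is judged:
By the outcome, as a careful person would: the job done as asked, in the order asked, and still so for the second after the job is handed in, with the robot touching nothing.
It also fails if it takes over 72 s, if anything falls off the work surface, if the arm or the gripper's body presses on something with over 40 N, if the wrist force passes 120 N, or if a joint passes its speed limit or range.

## Working session

There is one attempt and no reset: what is moved stays moved. The work goes in short steps, Python scripts to look and compute and a tool call to move; the robot and the scene stay as the last step left them, time stands still between calls to the robot, and variables do not carry over. Pictures are saved under pics/ and viewed, at most 10 in all, crops included, and the job is handed in when it is done.

Besides the shell and the picture viewer there is one more tool, called after ">>>" in YAML: its name, and indented under it one key for each argument. drive_tool: Moves the arm, as the interface text tells. Its arguments: {"type":"object","properties":{"targets":{"type":"array"},"force":{"type":"number"}},"required":["targets"]}

```bash
mkdir -p pics; ls
cat > h.py <<'E'
import numpy as np, cv2
from cell import arm
from scipy.spatial.transform import Rotation as R
def cam(n):
    s=arm.observe(); im=arm.get_image(n); K=np.array(im["intrinsics"],float)
    if n=="wrist":
        M=np.array(im["mount"]); T=np.eye(4); T[:3,:3]=R.from_rotvec(s["ee_rot"]).as_matrix(); T[:3,3]=s["position"]
        W=np.linalg.inv(T@M)
    else:
        W=np.eye(4); W[:3,:3]=cv2.Rodrigues(np.array(im["rvec"],float))[0]; W[:3,3]=np.ravel(im["tvec"])
    return np.array(im["pixels"]),K,W
def proj(K,W,P):
    P=np.atleast_2d(P)@W[:3,:3].T+W[:3,3]; q=P@K.T; return q[:,:2]/q[:,2:]
def save(n,px): cv2.imwrite(n,cv2.cvtColor(px,cv2.COLOR_RGB2BGR))
def tri(obs): # [(K,W,(u,v))]
    A=[]
    for K,W,(u,v) in obs:
        P=K@W[:3]; A+= [u*P[2]-P[0],v*P[2]-P[1]]
    X=np.linalg.svd(np.array(A))[2][-1]; return X[:3]/X[3]
def onz(K,W,uv,z):
    P=K@W[:3]; H=np.c_[P[:,0],P[:,1],P[:,2]*z+P[:,3]]; X=np.linalg.solve(H,[uv[0],uv[1],1]); return X[:2]/X[2]
E
python3 - <<'E'
from h import *
for n in("scene","side"):
    p,K,W=cam(n); save(f"pics/{n}0.png",p); np.savez(f"{n}.npz",p=p,K=K,W=W)
    print(n,-W[:3,:3].T@W[:3,3],W[:3,:3].round(2).tolist(),K[0,0])
s=arm.observe(); print(s)
E
```

```text
pics
scene [-0.0501753   0.73024659  0.83028346] [[-0.79, -0.62, -0.02], [-0.37, 0.5, -0.79], [0.5, -0.61, -0.62]] 430.43166982729866
side [0.52487434 1.0230395  0.9465293 ] [[-1.0, 0.05, -0.01], [0.04, 0.64, -0.77], [-0.03, -0.76, -0.64]] 442.00824060380097
{'clock': 0.1, 'joints': array([ 1.14536613,  0.43515114,  0.02499183,  1.5739961 , -0.01162769,
        1.13401601, -0.07507447]), 'dq': array([-2.80434870e-03, -6.50157615e-04,  3.09041427e-03, -2.52317286e-03,
        7.76604170e-04,  5.75634616e-04, -4.51920192e-05]), 'joint_efforts': array([ 2.82954104e-03, -6.69130254e+01,  9.87882838e-01, -3.15148151e+01,
       -6.04970078e-02,  3.74107214e-02,  5.61017976e-05]), 'position': array([ 0.19808451, -0.59229371,  0.22602888]), 'ee_rot': array([-3.09940643e+00, -5.04567130e-01,  5.32357499e-04]), 'force': array([-0.10645869, -0.91987998,  0.03093072]), 'ft_torque': array([-0.04172001,  0.03114216,  0.04887591]), 'gripper_force': 0.0, 'width': 1.0012569566225287}
```

View pics/scene0.png

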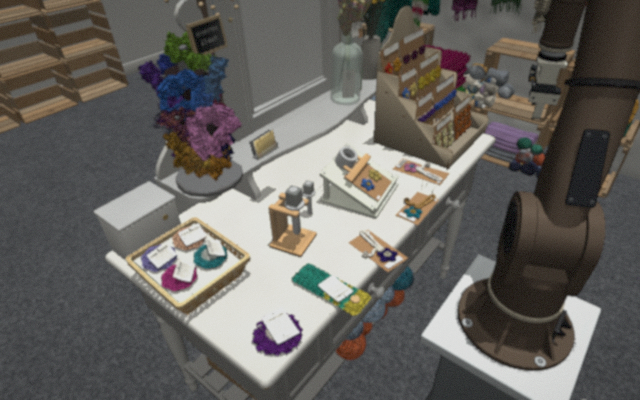

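View pics/side0.png

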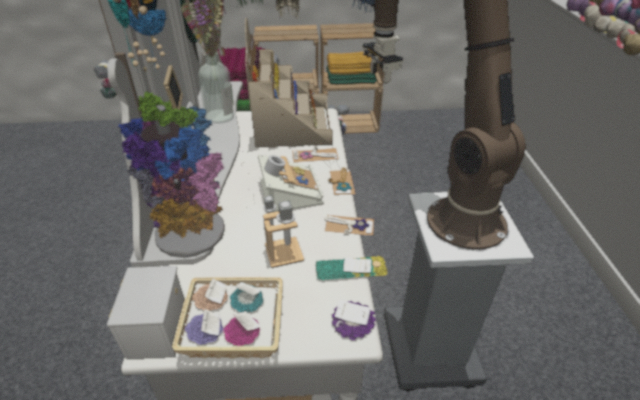

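The scene view shows the fork at about (293,215) and the stand at (358,180). In the side view they are at (283,235) and (288,175). There are two key heads near the fork, at (293,193) and (308,186) in scene, so I'll enlarge that area.

Run:
```python
from h import *
a=np.load("scene.npz");b=np.load("side.npz")
def crop(p,x,y,w,h,s): return cv2.resize(p[y:y+h,x:x+w],None,fx=s,fy=s,interpolation=cv2.INTER_CUBIC)
top=np.hstack([crop(a["p"],255,170,80,60+30,5)[:300*2],crop(b["p"],250,190,80,90,5)])[:450]
save("pics/c1.png",top)
save("pics/c2.png",np.hstack([crop(a["p"],315,140,90,80,4.4),crop(b["p"],250,145,90,80,4.4)]))
```

```text
(no output)
```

View pics/c1.png

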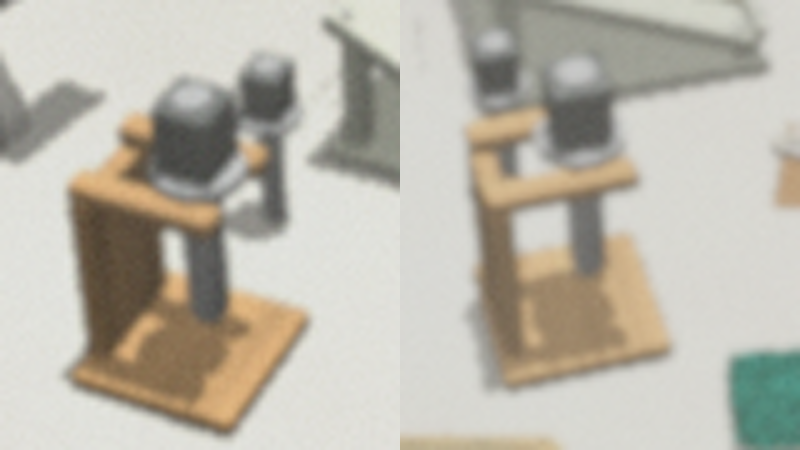

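View pics/c2.png

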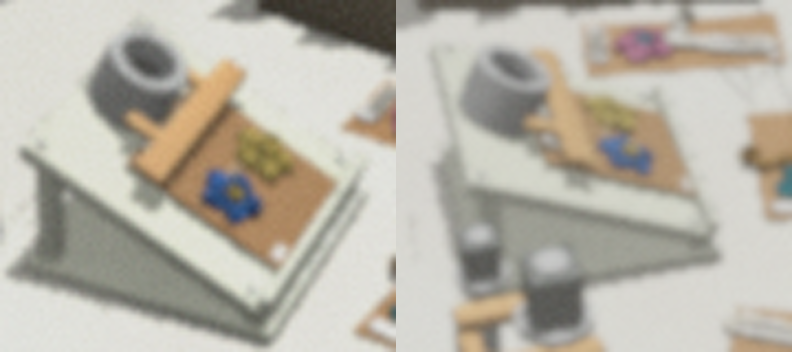

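The larger key hangs on the fork, with its head at about (294,190) in scene and (286,206) in side. The smaller one stands free on the table at (308,186) in scene and is the look-alike, because it isn't on the fork. The collar rim is centred at about (349,154) in scene and (276,163) in side.

```bash
cat > fit.py <<'E'
from h import *
from scipy.optimize import least_squares
a=np.load("scene.npz");b=np.load("side.npz")
S=lambda x,y:(255+x/5,170+y/5); D=lambda x,y:(250+(x-400)/5,190+y/5)
obs=[("a",S(72,378),(50,50,0)),("a",S(232,432),(-50,50,0)),("a",S(308,318),(-50,-50,12)),
("b",D(510,385),(50,50,0)),("b",D(670,352),(-50,50,0)),("b",D(630,237),(-50,-50,12)),("b",D(636,168),(-38,36,135)),("a",S(212,212),(-38,36,135))]
c={"a":a,"b":b}
def f(p):
    r=[]
    for k,uv,P in obs:
        X=R.from_euler("z",p[2]).apply(np.array(P)/1e3)+[p[0],p[1],0]
        r+=list(proj(c[k]["K"],c[k]["W"],X)[0]-uv)
    return r
s=least_squares(f,[.6,.1,.3]); print("fork",s.x,np.degrees(s.x[2]),np.round(s.fun,1))
print("head top",tri([(a["K"],a["W"],S(195,92)),(b["K"],b["W"],D(580,66))]))
print("small top",tri([(a["K"],a["W"],S(270,68)),(b["K"],b["W"],D(496,42))]))
S2=lambda x,y:(315+x/4.4,140+y/4.4); D2=lambda x,y:(250+(x-396)/4.4,145+y/4.4)
print("rim",tri([(a["K"],a["W"],S2(148,62)),(b["K"],b["W"],D2(510,80))]))
for n,p,q in [("panel near-front",(260,308),(710,238)),("panel back-near",(25,150),(470,185)),]:
    print(n,tri([(a["K"],a["W"],S2(*p)),(b["K"],b["W"],D2(*q))]))
E
python3 fit.py
```

```text
fork [0.57648952 0.10000203 0.2146245 ] 12.297078062831881 [ 0.1  0.8 -0.1  0.8  1.2 -2.5 -1.6  0.7  0.2  0.4  0.  -2.5  0.3  0.4
 -0.6  2. ]
head top [0.56036905 0.09991463 0.18790915]
small top [ 0.61446683 -0.01904915  0.11099044]
rim [ 0.596152   -0.1860138   0.12835502]
panel near-front [ 0.45129427 -0.11394374  0.02691486]
panel back-near [ 0.62413868 -0.08467734  0.10397597]
```

>>> drive_tool:
  targets:
    - [0, 0, 0, 0, 0, 5, 1]
    - [0, 0, 0, 0, 0, 5, 1]
    - [0, 0, 0, 0, 0, 5, 1]
    - [0, 0, 0, 0, 0, 5, 1]
    - [0, 0, 0, 0, 0, 5, 1]

```text
clock: 0.6
position: [0.1988, -0.5944, 0.4342]
ee_rot: [3.09, 0.503, 0.004]
force: [0.5, -0.7, -0.1]
width: 0.997
gripper_force: 0.0
```

>>> drive_tool:
  targets:
    - [0, 0, 9, 8.5, 9.8, 0, 1]
    - [0, 0, 9, 8.5, 9.8, 0, 1]
    - [0, 0, 9, 8.5, 9.8, 0, 1]
    - [0, 0, 9, 8.5, 9.8, 0, 1]
    - [0, 0, 9, 8.5, 9.8, 0, 1]

```text
clock: 1.1
position: [0.3629, -0.402, 0.4265]
ee_rot: [-2.695, -1.614, 0.0]
force: [1.1, -0.3, 0.2]
width: 1.0
gripper_force: 0.0
```

>>> drive_tool:
  targets:
    - [0, 0, 5, 4.4, 5, 0, 1]
    - [0, 0, 5, 4.4, 5, 0, 1]
    - [0, 0, 5, 4.4, 5, 0, 1]
    - [0, 0, 5, 4.4, 5, 0, 1]
    - [0, 0, 5, 4.4, 5, 0, 1]

```text
clock: 1.6
position: [0.528, -0.2147, 0.4265]
ee_rot: [-2.289, -2.151, 0.0]
force: [0.8, -0.9, -0.2]
width: 1.001
gripper_force: 0.0
```

Run:
```python
from h import *
p,K,W=cam("wrist"); save("pics/w0.png",p); np.savez("w0.npz",p=p,K=K,W=W)
s=arm.observe(); print(s["clock"],s["joints"],s["position"],s["ee_rot"],s["force"])
print(np.array(arm.get_image("wrist")["mount"]).round(3),K)
print(proj(K,W,[[.596,-.186,.128],[.56,.1,.188],[.614,-.019,.11]]))
```

```text
1.65 [ 0.56335046  0.28793499 -0.3980179   1.32487771  0.10440969  1.5498768
  0.12685477] [ 0.53280443 -0.20543548  0.4257545 ] [-2.27522378 -2.16176382 -0.0078784 ] [1.59390785 6.35141514 0.19870398]
[[-0.    -0.958 -0.286  0.079]
 [ 1.    -0.     0.001  0.   ]
 [-0.001 -0.286  0.958 -0.158]
 [ 0.     0.     0.     1.   ]] [[297.50973833   0.         318.12571715]
 [  0.         297.50973833 202.54103678]
 [  0.           0.           1.        ]]
[[ 361.37207535  145.52962219]
 [ 329.43230928 -122.13561289]
 [ 369.90819765   23.77787753]]
```

View pics/w0.png

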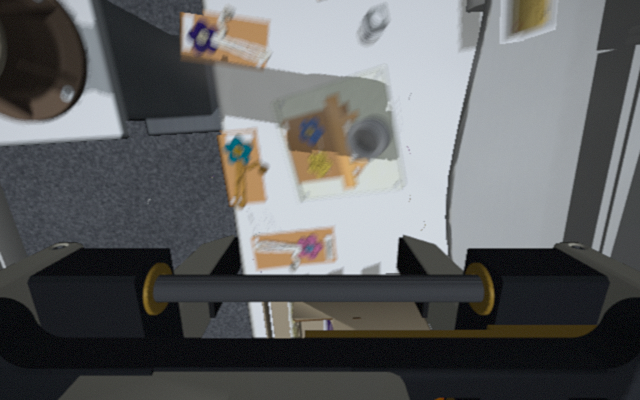

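The wrist view shows the stand, with its collar at (368,135) close to the predicted (361,145), and the look-alike key at (373,22). Next I'll tilt the tool to the socket axis and look from closer.

>>> drive_tool:
  targets:
    - [0.9, -4.9, 0, 0.25, 0.25, -4.5, 1]
    - [0.9, -4.9, 0, 0.25, 0.25, -4.5, 1]
    - [0.9, -4.9, 0, 0.25, 0.25, -4.5, 1]
    - [0.9, -4.9, 0, 0.25, 0.25, -4.5, 1]
    - [0.9, -4.9, 0, 0.25, 0.25, -4.5, 1]

```text
clock: 2.2
position: [0.5284, -0.2051, 0.2378]
ee_rot: [2.096, 1.961, 0.524]
force: [-0.8, 0.0, 0.3]
width: 1.003
gripper_force: 0.0
```

>>> drive_tool:
  targets:
    - [0, 0, 0, 0, 0, 0, 1]
    - [0, 0, 0, 0, 0, 0, 1]
    - [0, 0, 0, 0, 0, 0, 1]

```text
clock: 2.5
position: [0.5393, -0.2067, 0.2492]
ee_rot: [2.079, 1.956, 0.532]
force: [0.1, 0.2, 0.3]
width: 0.998
gripper_force: 0.0
```

Run:
```python
from h import *
p,K,W=cam("wrist"); np.savez("w1.npz",p=p,K=K,W=W)
s=arm.observe(); print(s["clock"],s["joints"],s["position"],s["ee_rot"])
q=proj(K,W,[[.596,-.186,.128]])[0]; print(q)
x,y=(q-[100,75]).astype(int); x=max(x,0);y=max(y,0); print(x,y)
save("pics/w1.png",cv2.resize(p[y:y+150,x:x+200],None,fx=4,fy=4,interpolation=cv2.INTER_CUBIC))
```

```text
2.55 [ 0.82240973  0.2022268  -0.45640313  1.96534576 -0.24033273  0.6347731
  0.49833948] [ 0.53916424 -0.20659723  0.24905617] [2.07874607 1.95660568 0.53206427]
[317.66636316 184.4167725 ]
217 109
```

View pics/w1.png

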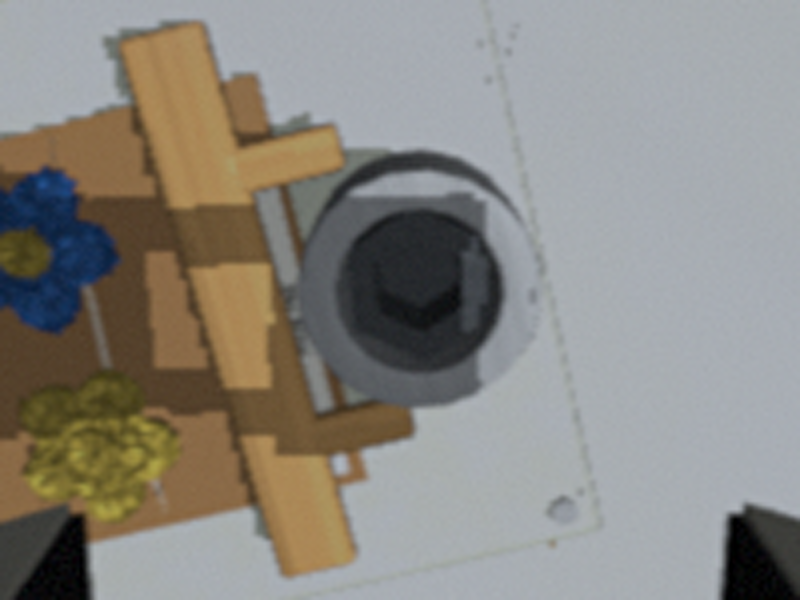

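The collar rim is centred at about (421,289) in the crop. The hex socket's flats face crop left and right at x≈378 and x≈464, with a vertex at about (420,325). Now I'll compute the pose and the move to view the key head.

```bash
cat > st.py <<'E'
from h import *
w=np.load("w1.npz");a=np.load("scene.npz");b=np.load("side.npz")
K,W=w["K"],w["W"]; F=lambda x,y:(217+(x-1.5)/4,109+(y-1.5)/4)
S2=lambda x,y:(315+x/4.4,140+y/4.4); D2=lambda x,y:(250+(x-396)/4.4,145+y/4.4)
rim=tri([(K,W,F(421,289)),(K,W,F(421,289)),(a["K"],a["W"],S2(148,62)),(b["K"],b["W"],D2(510,80))])
C=-W[:3,:3].T@W[:3,3]
ray=lambda uv:W[:3,:3].T@np.linalg.solve(K,[*uv,1])
ax=lambda psi:R.from_euler("z",psi).apply([-np.sin(np.radians(25)),0,np.cos(np.radians(25))])
def onpl(uv,n,P0): d=ray(uv); return C+d*(n@(P0-C))/(n@d)
def yaw(p,q):
    psi=.17
    for _ in range(20):
        n=ax(psi); v=onpl(F(*p),n,rim)-onpl(F(*q),n,rim)
        yd=R.from_euler("z",psi).apply([0,1,0]); xd=np.cross(yd,n); 
        psi+=-np.arctan2(v@xd,v@yd)
    return psi
for n,p,q in [("edge",(485,0),(605,525)),("bar L",(122,45),(285,577)),("bar R",(205,22),(356,555))]: print(n,np.degrees(yaw(p,q)))
print("rim",rim,"d",np.linalg.norm(C-rim))
n=ax(yaw((485,0),(605,525)))
# rim diameters check
for s,t in [((300,288),(542,288)),((337,291),(502,291)),((420,210),(420,372))]: print(np.linalg.norm(onpl(F(*s),n,rim)-onpl(F(*t),n,rim)))
face=rim-.01*n; print("face",face,"n",n)
print("face px",(proj(K,W,face)[0]-[217,109])*4)
E
python3 st.py
```

```text
edge 11.154636750425544
bar L 10.556300232770111
bar R 10.43109207114823
rim [ 0.59653764 -0.18305408  0.13076388] d 0.2976851465485915
0.06032740643556283
0.04116282256383024
0.04137104334051789
face [ 0.60068399 -0.18223649  0.12170081] n [-0.41463442 -0.08175873  0.90630779]
face px [407.98446293 282.19096999]
```

>>> drive_tool:
  targets:
    - [-0.9, 4.9, 0, 0, 0, 4.2, 1]
    - [-0.9, 4.9, 0, 0, 0, 4.2, 1]
    - [-0.9, 4.9, 0, 0, 4, 4.2, 1]
    - [-0.9, 4.9, 0, 0, 5, 4.2, 1]
    - [-0.9, 4.9, 0, 0, 6, 4.2, 1]

```text
clock: 3.05
position: [0.5403, -0.0644, 0.3846]
ee_rot: [2.286, 2.153, 0.002]
force: [1.4, 0.1, 0.0]
width: 1.001
gripper_force: 0.0
```

>>> drive_tool:
  targets:
    - [0, 0, 0.5, 0.5, 4, -2.4, 1]
    - [0, 0, 0.5, 0.5, 4, -2.4, 1]
    - [0, 0, 0.5, 0.5, 4, -2.4, 1]
    - [0, 0, 0.5, 0.5, 4, -2.4, 1]
    - [0, 0, 0.5, 0.5, 4, -2.4, 1]

```text
clock: 3.55
position: [0.557, 0.0989, 0.2848]
ee_rot: [-2.23, -2.208, -0.001]
force: [-0.8, -0.6, 0.3]
width: 0.999
gripper_force: 0.0
```

>>> drive_tool:
  targets:
    - [0, 0, 0, 0, 0, 0, 1]
    - [0, 0, 0, 0, 0, 0, 1]

```text
clock: 3.75
position: [0.559, 0.0917, 0.2873]
ee_rot: [2.242, 2.198, 0.002]
force: [0.2, -0.4, 0.2]
width: 1.003
gripper_force: 0.0
```

```bash
cat >> st.py <<'E'
print("rim px",(proj(K,W,rim)[0]-[217,109])*4+1.5)
d=ray(F(421,289)); d/=np.linalg.norm(d); rw=C+d*np.linalg.norm(rim-C); print("rim by wrist ray",rw)
fw=rw-.01*n; print("face wrist",fw,(proj(K,W,fw)[0]-[217,109])*4+1.5)
print("scene/side px of rw",proj(a["K"],a["W"],rw),S2(148,62),proj(b["K"],b["W"],rw),D2(510,80))
E
python3 st.py | tail -4
python3 - <<'E'
from h import *
p,K,W=cam("wrist"); np.savez("w2.npz",p=p,K=K,W=W)
q=proj(K,W,[[.56,.1,.183]])[0]; print(q)
x,y=(q-[50,60]).astype(int); print(x,y)
A=cv2.resize(p[y:y+120,x:x+100],None,fx=4,fy=4,interpolation=cv2.INTER_CUBIC)
w=np.load("w1.npz")["p"]; B=cv2.resize(w[156:206,297:347],None,fx=8,fy=8,interpolation=cv2.INTER_CUBIC)
B=np.clip((B.astype(float)-15)*3,0,255).astype(np.uint8); B=cv2.copyMakeBorder(B,0,80,0,0,0)
save("pics/w2.png",np.hstack([A,B]))
E
```

```text
rim px [409.77203317 292.42346773]
rim by wrist ray [ 0.59917964 -0.18242507  0.13185694]
face wrist [ 0.60332598 -0.18160748  0.12279386] [420.36190493 280.3720007 ]
scene/side px of rw [[346.89323854 154.34457612]] (348.6363636363636, 154.0909090909091) [[274.75796447 162.00913092]] (275.9090909090909, 163.1818181818182)
[318.19717289 194.44593115]
268 134
```

View pics/w2.png

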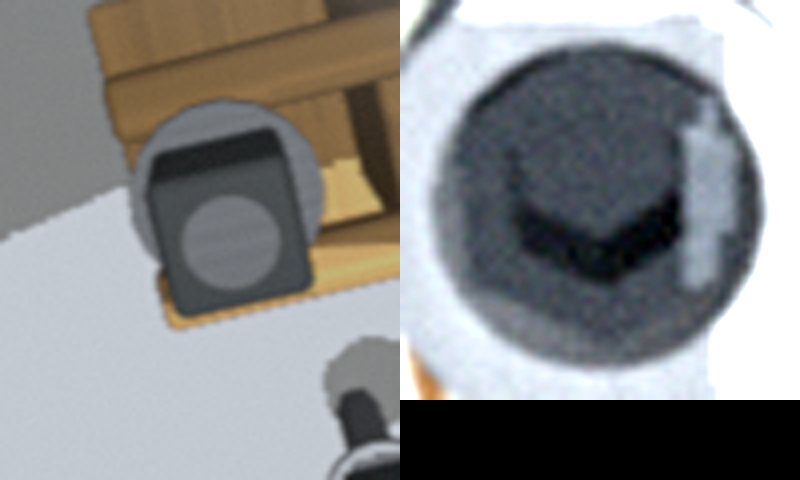

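In the left crop the key head's top is centred at about (231,242), turned about 12° counter-clockwise like the fork. In the right crop the socket hex has flats facing image ±x within about 2°, centred at about (599,192) in the crop.

Run:
```python
from h import *
w=np.load("w2.npz"); s=arm.observe(); print(s["clock"],s["joints"],s["position"],s["ee_rot"])
h=onz(w["K"],w["W"],(325.4,194.1),.183); print("head",h)
a=np.load("scene.npz");b=np.load("side.npz")
H=[*h,.183]; print(proj(a["K"],a["W"],H),proj(b["K"],b["W"],H))
Rm=R.from_rotvec(s["ee_rot"]).as_matrix(); print(Rm.round(3)); print("delta units",(np.array([*h,.143])-s["position"])/.04)
```

```text
3.8 [ 0.12091351  0.34411787 -0.51182227  1.59756193  0.17660533  1.24392749
 -0.44274972] [0.55894224 0.0914336  0.28733196] [2.24256022e+00 2.19742827e+00 2.18998787e-03]
head [0.56657415 0.10019083]
[[292.21639966 189.14498667]] [[283.79767091 204.75673007]]
[[ 0.02   1.     0.002]
 [ 1.    -0.02  -0.   ]
 [-0.     0.002 -1.   ]]
delta units [ 0.19079762  0.21893064 -3.60829899]
```

>>> drive_tool:
  targets:
    - [0, 0, 2.4, 0.18, 0.21, -1, 1]
    - [0, 0, 2.4, 0.18, 0.21, -1.6, 1]
    - [0, 0, 2.4, 0.18, 0.21, -2.2, 1]
    - [0, 0, 2.4, 0.18, 0.21, -2.8, 1]
    - [0, 0, 2.4, 0.18, 0.21, -3.2, 1]

```text
clock: 4.3
position: [0.5655, 0.0993, 0.1573]
ee_rot: [2.002, 2.42, -0.001]
force: [-0.2, 0.2, 0.8]
width: 0.999
gripper_force: 0.0
```

>>> drive_tool:
  targets:
    - [0, 0, 0, 0, 0, -0.2, 1]
    - [0, 0, 0, 0, 0, -0.38, 1]
    - [0, 0, 0, 0, 0, -0.38, 1]
    - [0, 0, 0, 0, 0, -0.38, 1]

```text
clock: 4.7
position: [0.5657, 0.1011, 0.1436]
ee_rot: [1.999, 2.422, 0.001]
force: [0.2, 0.0, 0.4]
width: 1.004
gripper_force: 0.0
```

Run:
```python
from h import *
s=arm.observe(); print(s["clock"],s["position"],s["force"]); R0=R.from_rotvec(s["ee_rot"]).as_matrix(); print(R0.round(3))
```

```text
4.7 [0.56573701 0.10109784 0.14364006] [0.24707025 0.02547041 0.42643542]
[[-0.19   0.982  0.001]
 [ 0.982  0.19   0.   ]
 [-0.     0.001 -1.   ]]
```

>>> drive_tool:
  targets:
    - [0, 0, 0, 0, 0, 0, 0.3]
    - [0, 0, 0, 0, 0, 0, 0.3]
    - [0, 0, 0, 0, 0, 0, 0.3]
    - [0, 0, 0, 0, 0, 0, 0.3]
    - [0, 0, 0, 0, 0, 0, 0.3]
  force: 40

```text
clock: 5.2
position: [0.5652, 0.1012, 0.1429]
ee_rot: [1.999, 2.423, 0.0]
force: [0.3, 0.2, 0.4]
width: 0.614
gripper_force: 0.0
```

>>> drive_tool:
  targets:
    - [0, 0, 0, 0, 0, 0, 0.3]
    - [0, 0, 0, 0, 0, 0, 0.3]
    - [0, 0, 0, 0, 0, 0, 0.3]

```text
clock: 5.5
position: [0.5652, 0.1012, 0.1428]
ee_rot: [-1.999, -2.423, -0.0]
force: [0.2, 0.2, -0.6]
width: 0.37
gripper_force: 39.8
```

>>> drive_tool:
  targets:
    - [0, 0, 0, 0, 0, 1, 0.3]
    - [0, 0, 0, 0, 0, 2, 0.3]
    - [0, 0, 0, 0, 0, 3, 0.3]
    - [0, 0, 0, 0, 0, 3.6, 0.3]
    - [0, 0, 0, 0, 0, 3.6, 0.3]

```text
clock: 6.0
position: [0.5667, 0.102, 0.2905]
ee_rot: [1.997, 2.421, 0.007]
force: [0.2, 0.4, -2.2]
width: 0.369
gripper_force: 39.8
```

```bash
cat > tgt.py <<'E'
from h import *
psi=np.radians(10.7); n=R.from_euler("z",psi).apply([-np.sin(np.radians(25)),0,np.cos(np.radians(25))])
face=np.array([.6025,-.182,.122])
Rw1=R.from_rotvec([2.07874607,1.95660568,0.53206427]).as_matrix()
def goal(e,yaw=0,L=.108,f=face):
    y=Rw1[:,1]-n*(n@Rw1[:,1]); y/=np.linalg.norm(y); G=np.c_[np.cross(y,-n),y,-n]
    return f+n*(L+e), R.from_rotvec(n*np.radians(yaw)).as_matrix()@G
def delta(pos,G,s=None):
    s=s or arm.observe(); dR=G@R.from_rotvec(s["ee_rot"]).as_matrix().T
    return np.r_[np.degrees(R.from_matrix(dR).as_rotvec())/5,(pos-s["position"])/.04].round(2)
def st():
    s=arm.observe(); print(round(s["clock"],2),"p",s["position"].round(4),"j",s["joints"].round(2),"F",s["force"].round(1),"M",s["ft_torque"].round(2),"w",round(s["width"],3)); return s
E
python3 - <<'E'
from tgt import *
st(); P,G=goal(.02); print(P,n,delta(P,G)); 
print("Rw1",Rw1.round(3))
E
```

```text
6.0 p [0.5667 0.102  0.2905] j [ 0.13  0.36 -0.56  1.57  0.2   1.26 -0.26] F [ 0.2  0.4 -2.2] M [-0.02 -0.17 -0.06] w 0.369
[ 0.54934543 -0.19204366  0.2380074 ] [-0.41527011 -0.0784661   0.90630779] [ 1.53 -4.7  -2.83 -0.43 -7.35 -1.31]
Rw1 [[ 0.039  0.908  0.417]
 [ 0.994 -0.077  0.075]
 [ 0.1    0.412 -0.906]]
```

>>> drive_tool:
  targets:
    - [1.5, -4.7, -2.8, -0.4, -7.3, 0, 0.3]
    - [1.5, -4.7, -2.8, -0.4, -7.3, 0, 0.3]
    - [1.5, -4.7, -2.8, -0.4, -7.3, 0, 0.3]
    - [1.5, -4.7, -2.8, -0.4, -7.3, 0, 0.3]
    - [1.5, -4.7, -2.8, -0.4, -7.3, 0, 0.3]

```text
clock: 6.5
position: [0.548, -0.1505, 0.2848]
ee_rot: [2.084, 1.964, 0.522]
force: [0.5, 0.2, -1.5]
width: 0.368
gripper_force: 39.9
```

>>> drive_tool:
  targets:
    - [0, 0, 0, 0, -1, 0, 0.3]
    - [0, 0, 0, 0, -1, -0.5, 0.3]
    - [0, 0, 0, 0, -1, -0.5, 0.3]
    - [0, 0, 0, 0, -1, -0.5, 0.3]

```text
clock: 6.9
position: [0.5507, -0.1872, 0.2656]
ee_rot: [2.083, 1.969, 0.524]
force: [-0.3, 0.2, -1.5]
width: 0.367
gripper_force: 39.9
```

Run:
```python
from tgt import *
st(); P,G=goal(.02); print(delta(P,G));
```

```text
6.9 p [ 0.5507 -0.1872  0.2656] j [ 0.77  0.19 -0.45  1.93 -0.21  0.68  0.42] F [-0.3  0.2 -1.5] M [-0.1   0.63  0.02] w 0.367
[ 0.02 -0.1  -0.04 -0.03 -0.12 -0.69]
```

>>> drive_tool:
  targets:
    - [0, -0.1, 0, -0.03, -0.12, -0.69, 0.3]
    - [0, -0.1, 0, 0.07, -0.1, -0.9, 0.3]
    - [0, -0.1, 0, 0.13, -0.09, -1.04, 0.3]
    - [0, -0.1, 0, 0.13, -0.09, -1.04, 0.3]

```text
clock: 7.3
position: [0.5569, -0.1904, 0.225]
ee_rot: [2.075, 1.964, 0.534]
force: [-0.9, 0.9, -1.8]
width: 0.37
gripper_force: 39.9
```

>>> drive_tool:
  targets:
    - [0, 0, 0, 0.02, 0, -0.04, 0.3]
    - [0, 0, 0, 0.04, 0.01, -0.09, 0.3]
    - [0, 0, 0, 0.06, 0.01, -0.13, 0.3]
    - [0, 0, 0, 0.08, 0.01, -0.17, 0.3]
    - [0, 0, 0, 0.08, 0.01, -0.17, 0.3]

```text
clock: 7.8
position: [0.5593, -0.1901, 0.2184]
ee_rot: [2.075, 1.964, 0.533]
force: [-3.2, 3.0, -3.2]
width: 0.368
gripper_force: 40.0
```

```bash
cat >> tgt.py <<'E'
def ins():
    s=st(); T=R.from_rotvec(s["ee_rot"]).as_matrix(); tip=s["position"]+T[:,2]*.108; d=tip-face
    P,G=goal(0); dR=R.from_matrix(G.T@T).as_rotvec(degrees=True)
    print("tip vs face mm: axial %.1f, lat(toolx,y) %.1f %.1f"%(d@n*1e3,d@G[:,0]*1e3,d@G[:,1]*1e3),"rot tool",dR.round(1),"F axial %.1f lat %.1f %.1f"%(s["force"]@n,s["force"]@G[:,0],s["force"]@G[:,1]),"Maxis %.2f"%(s["ft_torque"]@n)); return s
E
python3 -c "
from tgt import *
ins()"
```

```text
7.8 p [ 0.5593 -0.1901  0.2184] j [ 0.75  0.25 -0.45  1.99 -0.2   0.55  0.44] F [-3.2  3.  -3.2] M [0.9  1.75 0.58] w 0.368
tip vs face mm: axial -2.1, lat(toolx,y) 0.3 0.9 rot tool [-0.  -0.  -0.3] F axial -1.8 lat 2.5 -4.4 Maxis 0.01
```

>>> drive_tool:
  targets:
    - [0, 0, 0, -0.02, 0.02, -0.02, 0.3]
    - [0, 0, 0, 0.0, 0.02, -0.07, 0.3]
    - [0, 0, 0, 0.02, 0.03, -0.12, 0.3]
    - [0, 0, 0, 0.02, 0.03, -0.12, 0.3]

```text
clock: 8.2
position: [0.5609, -0.1897, 0.2137]
ee_rot: [2.075, 1.962, 0.534]
force: [-1.2, 4.4, -3.8]
width: 0.368
gripper_force: 40.0
```

```bash
python3 -c "
from tgt import *
ins()"
```

```text
8.2 p [ 0.5609 -0.1897  0.2137] j [ 0.75  0.26 -0.45  1.99 -0.2   0.54  0.43] F [-1.2  4.4 -3.8] M [1.05 1.15 0.62] w 0.368
tip vs face mm: axial -7.0, lat(toolx,y) 0.1 0.6 rot tool [-0.1 -0.1 -0.2] F axial -3.3 lat 3.9 -3.0 Maxis 0.03
```

>>> drive_tool:
  targets:
    - [0, 0, 0, 0.0, 0.03, -0.04, 0.3]
    - [0, 0, 0, 0.02, 0.04, -0.09, 0.3]
    - [0, 0, 0, 0.04, 0.04, -0.14, 0.3]
    - [0, 0, 0, 0.07, 0.04, -0.19, 0.3]
    - [0, 0, 0, 0.07, 0.04, -0.19, 0.3]

```text
clock: 8.7
position: [0.564, -0.1888, 0.206]
ee_rot: [2.075, 1.961, 0.534]
force: [1.5, 3.0, -4.0]
width: 0.368
gripper_force: 40.0
```

```bash
python3 -c "
from tgt import *
ins()"
```

```text
8.7 p [ 0.564  -0.1888  0.206 ] j [ 0.74  0.27 -0.44  2.   -0.19  0.52  0.43] F [ 1.5  3.  -4. ] M [0.76 0.34 0.41] w 0.368
tip vs face mm: axial -15.4, lat(toolx,y) 0.3 0.3 rot tool [-0.2 -0.1 -0.2] F axial -4.5 lat 2.6 -0.5 Maxis 0.03
```

>>> drive_tool:
  targets:
    - [0, 0, 0, 0.02, 0.02, -0.05, 0.3]
    - [0, 0, 0, 0.05, 0.03, -0.11, 0.3]
    - [0, 0, 0, 0.08, 0.04, -0.17, 0.3]
    - [0, 0, 0, 0.11, 0.04, -0.23, 0.3]
    - [0, 0, 0, 0.11, 0.04, -0.25, 0.3]

```text
clock: 9.2
position: [0.5674, -0.19, 0.2008]
ee_rot: [2.073, 1.956, 0.53]
force: [-49.9, 1.4, 72.6]
width: 0.368
gripper_force: 62.8
```

```bash
python3 -c "
from tgt import *
s=ins()
for y in (-30,-60,-90): print(np.round(n*y/5,2))"
```

```text
9.2 p [ 0.5674 -0.19    0.2008] j [ 0.73  0.28 -0.44  2.   -0.18  0.5   0.41] F [-49.9   1.4  72.6] M [1.72 5.13 1.28] w 0.368
tip vs face mm: axial -21.3, lat(toolx,y) -1.9 1.5 rot tool [-0.3 -0.4 -0.2] F axial 86.4 lat 7.0 -15.7 Maxis 0.05
[ 2.49  0.47 -5.44]
[  4.98   0.94 -10.88]
[  7.47   1.41 -16.31]
```

>>> drive_tool:
  targets:
    - [0, 0, 0, -0.06, -0.01, 0.12, 0.3]
    - [0, 0, 0, -0.06, -0.01, 0.12, 0.3]

```text
clock: 9.4
position: [0.5657, -0.1892, 0.202]
ee_rot: [2.074, 1.958, 0.532]
force: [0.0, -0.3, -3.0]
width: 0.37
gripper_force: 51.7
```

```bash
python3 -c "
from tgt import *
s=ins()"
```

```text
9.4 p [ 0.5657 -0.1892  0.202 ] j [ 0.73  0.28 -0.44  2.   -0.19  0.51  0.42] F [ 0.  -0.3 -3. ] M [-0.15  0.62 -0.  ] w 0.37
tip vs face mm: axial -19.7, lat(toolx,y) -0.7 0.3 rot tool [-0.3 -0.2 -0.2] F axial -2.8 lat -0.6 -1.2 Maxis 0.01
```

>>> drive_tool:
  targets:
    - [0.66, 0.13, -1.45, 0, 0, 0, 0.3]
    - [1.33, 0.25, -2.9, 0, 0, 0, 0.3]
    - [1.99, 0.38, -4.35, 0, 0, 0, 0.3]
  force: 40

```text
clock: 9.7
position: [0.5661, -0.1892, 0.2013]
ee_rot: [2.5, 1.513, 0.606]
force: [-4.7, -1.6, 7.3]
width: 0.37
gripper_force: 51.7
```

```bash
python3 -c "
from tgt import *
s=ins()"
```

```text
9.7 p [ 0.5661 -0.1892  0.2013] j [ 0.64  0.27 -0.33  2.01 -0.25  0.51  0.06] F [-4.7 -1.6  7.3] M [-0.28  0.78  0.07] w 0.37
tip vs face mm: axial -20.4, lat(toolx,y) -0.8 0.3 rot tool [-0.2 -0.2 24.1] F axial 8.8 lat -1.1 -1.2 Maxis 0.12
```

>>> drive_tool:
  targets:
    - [0.66, 0.13, -1.45, 0, 0, 0.02, 0.3]
    - [1.33, 0.25, -2.9, 0, 0, 0.02, 0.3]
    - [1.99, 0.38, -4.35, 0, 0, 0.02, 0.3]
    - [2.66, 0.5, -5.8, 0, 0, 0.02, 0.3]

```text
clock: 10.1
position: [0.566, -0.1891, 0.2014]
ee_rot: [2.924, 0.794, 0.668]
force: [-0.6, -1.9, -0.7]
width: 0.367
gripper_force: 51.3
```

>>> drive_tool:
  targets:
    - [0.66, 0.13, -1.45, 0, 0, 0, 0.3]
    - [1.33, 0.25, -2.9, 0, 0, 0, 0.3]
    - [1.99, 0.38, -4.35, 0, 0, 0, 0.3]
    - [2.66, 0.5, -5.8, 0, 0, 0, 0.3]
    - [2.66, 0.5, -5.8, 0, 0, 0, 0.3]

```text
clock: 10.6
position: [0.5659, -0.1889, 0.2014]
ee_rot: [-2.99, 0.037, -0.648]
force: [-0.5, -2.6, -0.8]
width: 0.363
gripper_force: 51.3
```

```bash
python3 -c "
from tgt import *
s=ins()"
```

```text
10.6 p [ 0.5659 -0.1889  0.2014] j [ 0.43  0.25 -0.07  2.02 -0.41  0.53 -0.92] F [-0.5 -2.6 -0.8] M [-0.82  0.7  -0.33] w 0.363
tip vs face mm: axial -20.3, lat(toolx,y) -0.4 -0.3 rot tool [-0.1 -0.2 88. ] F axial -0.3 lat -2.7 -0.6 Maxis -0.01
```

>>> drive_tool:
  targets:
    - [0, 0, 0, 0, 0, 0, 0.9]
    - [0, 0, 0, 0, 0, 0, 0.9]
    - [0, 0, 0, 0, 0, 0, 0.9]
    - [0, 0, 0, 0, 0, 0, 0.9]
    - [0, 0, 0, 0, 0, 0, 0.9]

```text
clock: 11.1
position: [0.5655, -0.1876, 0.2015]
ee_rot: [-2.989, 0.031, -0.647]
force: [-0.3, 0.2, 0.7]
width: 0.75
gripper_force: 0.0
```

Run:
```python
from tgt import *
s=ins()
p,K,W=cam("wrist"); np.savez("w3.npz",p=p,K=K,W=W)
print(s["gripper_force"],s["joints"])
save("pics/w3.png",cv2.resize(p[60:330,140:500],None,fx=2,fy=2,interpolation=cv2.INTER_CUBIC))
print((proj(K,W,face+n*.128)[0]-[140,60])*2)
```

```text
11.1 p [ 0.5655 -0.1876  0.2015] j [ 0.43  0.25 -0.07  2.02 -0.41  0.53 -0.91] F [-0.3  0.2  0.7] M [-0.07  0.5  -0.01] w 0.75
tip vs face mm: axial -20.1, lat(toolx,y) 1.1 -0.8 rot tool [-0.  -0.2 87.8] F axial 0.7 lat 0.2 0.0 Maxis -0.02
0.0 [ 0.42883953  0.24825562 -0.07335089  2.02057153 -0.40567688  0.53273485
 -0.91468132]
[369.190306   462.92059844]
```

View pics/w3.png

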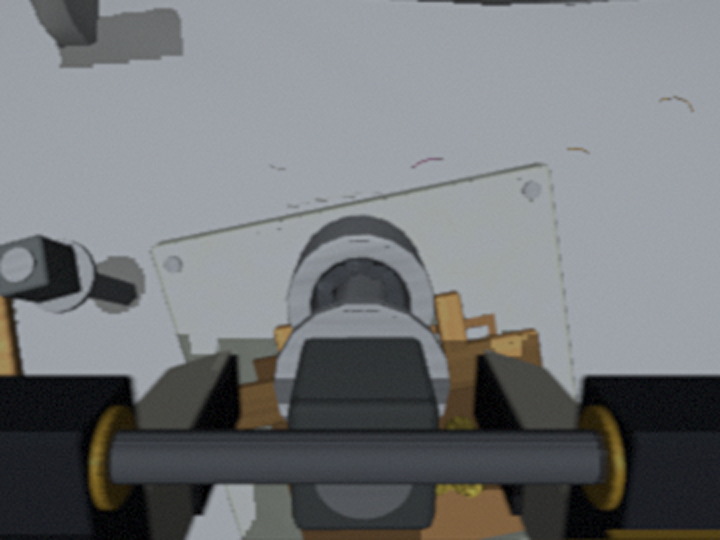

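The key stands in the socket after the release, with its head centred between the open fingers at about (362,430). Now I'll turn back 90° around it for a fresh hold.

>>> drive_tool:
  targets:
    - [-0.68, -0.13, 1.5, 0, 0, 0, 0.95]
    - [-1.37, -0.26, 3.0, 0, 0, 0, 0.95]
    - [-2.06, -0.39, 4.5, 0, 0, 0, 0.95]
    - [-2.75, -0.52, 6, 0, 0, 0, 0.95]
    - [-3.4, -0.65, 7.5, 0, 0, 0, 0.95]

```text
clock: 11.65
position: [0.5655, -0.1875, 0.2016]
ee_rot: [2.815, 1.038, 0.655]
force: [-0.4, -0.2, 0.3]
width: 0.95
gripper_force: 0.0
```

>>> drive_tool:
  targets:
    - [-0.68, -0.13, 1.5, 0, 0, 0, 0.95]
    - [-1.37, -0.26, 3.0, 0, 0, 0, 0.95]
    - [-2.06, -0.39, 4.5, 0, 0, 0, 0.95]
    - [-2.75, -0.52, 6, 0, 0, 0, 0.95]
    - [-3.4, -0.65, 7.5, 0, 0, 0, 0.95]

```text
clock: 12.15
position: [0.5655, -0.1876, 0.2016]
ee_rot: [2.173, 1.882, 0.551]
force: [-0.5, 0.2, 0.0]
width: 0.945
gripper_force: 0.0
```

Run:
```python
from tgt import *
s=ins(); P,G=goal(-.0201,2); print(delta(P,G))
```

```text
12.15 p [ 0.5655 -0.1876  0.2016] j [ 0.71  0.28 -0.41  2.   -0.21  0.52  0.35] F [-0.5  0.2  0. ] M [-0.18  0.42  0.04] w 0.945
tip vs face mm: axial -20.0, lat(toolx,y) 1.5 -0.8 rot tool [0.1 0.1 4.8] F axial 0.2 lat 0.1 -0.5 Maxis 0.08
[-0.59 -0.13  1.22  0.01 -0.03  0.  ]
```

>>> drive_tool:
  targets:
    - [-0.6, -0.12, 1.25, 0, -0.03, 0, 0.95]
    - [-0.6, -0.12, 1.25, 0, -0.03, 0, 0.95]
    - [-0.6, -0.12, 1.25, 0, -0.03, 0, 0.3]
    - [-0.6, -0.12, 1.25, 0, -0.03, 0, 0.3]
    - [-0.6, -0.12, 1.25, 0, -0.03, 0, 0.3]

```text
clock: 12.65
position: [0.5655, -0.1887, 0.2017]
ee_rot: [2.049, 1.988, 0.527]
force: [0.3, 0.3, -0.5]
width: 0.738
gripper_force: 0.0
```

>>> drive_tool:
  targets:
    - [0, 0, 0, 0, 0, 0, 0.3]
    - [0, 0, 0, 0, 0, 0, 0.3]
    - [0, 0, 0, 0, 0, 0, 0.3]
    - [0, 0, 0, 0, 0, 0, 0.3]
    - [0, 0, 0, 0, 0, 0, 0.3]

```text
clock: 13.15
position: [0.5657, -0.1889, 0.2018]
ee_rot: [2.047, 1.989, 0.527]
force: [-0.1, 0.5, 1.7]
width: 0.369
gripper_force: 39.7
```

Run:
```python
from tgt import *
s=ins(); print(s["gripper_force"])
```

```text
13.15 p [ 0.5657 -0.1889  0.2018] j [ 0.73  0.28 -0.44  2.   -0.19  0.51  0.45] F [-0.1  0.5  1.7] M [-0.15  0.08 -0.01] w 0.369
tip vs face mm: axial -19.8, lat(toolx,y) -0.1 -0.3 rot tool [ 0.  -0.  -1.8] F axial 1.5 lat 0.7 0.6 Maxis 0.05
39.69776093959808
```

>>> drive_tool:
  targets:
    - [0.66, 0.13, -1.45, 0, 0, 0.01, 0.3]
    - [1.33, 0.25, -2.9, 0, 0, 0.01, 0.3]
    - [1.99, 0.38, -4.35, 0, 0, 0.01, 0.3]
    - [2.66, 0.5, -5.8, 0, 0, 0.01, 0.3]
    - [3.3, 0.63, -7.25, 0, 0, 0.01, 0.3]

```text
clock: 13.65
position: [0.5658, -0.1888, 0.202]
ee_rot: [2.716, 1.211, 0.639]
force: [4.0, 0.6, -2.0]
width: 0.372
gripper_force: 39.7
```

>>> drive_tool:
  targets:
    - [0.66, 0.13, -1.45, 0, 0, 0, 0.3]

```text
clock: 13.75
position: [0.5659, -0.1887, 0.202]
ee_rot: [2.819, 1.028, 0.653]
force: [3.3, -0.1, -3.5]
width: 0.365
gripper_force: 39.7
```

Run:
```python
from tgt import *
s=ins()
```

```text
13.75 p [ 0.5659 -0.1887  0.202 ] j [ 0.56  0.26 -0.23  2.01 -0.32  0.52 -0.28] F [ 3.3 -0.1 -3.5] M [-0.22 -0.22  0.03] w 0.365
tip vs face mm: axial -19.8, lat(toolx,y) 0.1 -0.2 rot tool [ 0.1 -0.1 46.5] F axial -4.6 lat -0.3 1.6 Maxis 0.14
```

>>> drive_tool:
  targets:
    - [0.66, 0.13, -1.45, 0, 0, 0, 0.3]
    - [0.83, 0.16, -1.81, 0, 0, 0, 0.3]

```text
clock: 13.95
position: [0.5659, -0.1887, 0.202]
ee_rot: [2.93, 0.792, 0.667]
force: [3.4, -0.6, -2.7]
width: 0.371
gripper_force: 39.7
```

Run:
```python
from tgt import *
s=ins()
```

```text
13.95 p [ 0.5659 -0.1887  0.202 ] j [ 0.53  0.26 -0.19  2.01 -0.34  0.53 -0.43] F [ 3.4 -0.6 -2.7] M [-0.27 -0.27 -0.06] w 0.371
tip vs face mm: axial -19.7, lat(toolx,y) 0.1 -0.2 rot tool [ 0.1 -0.1 56.3] F axial -3.8 lat -0.7 2.1 Maxis 0.08
```

>>> drive_tool:
  targets:
    - [0.66, 0.13, -1.45, 0, 0, 0, 0.3]
    - [0.83, 0.16, -1.81, 0, 0, 0, 0.3]

```text
clock: 14.15
position: [0.5659, -0.1888, 0.202]
ee_rot: [-3.016, -0.542, -0.675]
force: [4.6, -0.4, -3.4]
width: 0.369
gripper_force: 39.7
```

Run:
```python
from tgt import *
s=ins()
```

```text
14.15 p [ 0.5659 -0.1888  0.202 ] j [ 0.5   0.25 -0.15  2.01 -0.36  0.53 -0.58] F [ 4.6 -0.4 -3.4] M [-0.27 -0.39 -0.07] w 0.369
tip vs face mm: axial -19.8, lat(toolx,y) 0.1 -0.3 rot tool [ 0.1 -0.1 66.2] F axial -5.0 lat -0.6 2.8 Maxis 0.08
```

>>> drive_tool:
  targets:
    - [0.66, 0.13, -1.45, 0, 0, 0, 0.3]
    - [0.83, 0.16, -1.81, 0, 0, 0, 0.3]

```text
clock: 14.35
position: [0.566, -0.1888, 0.2021]
ee_rot: [-3.015, -0.278, -0.664]
force: [4.4, -1.2, -3.3]
width: 0.37
gripper_force: 40.5
```

Run:
```python
from tgt import *
s=ins()
```

```text
14.35 p [ 0.566  -0.1888  0.2021] j [ 0.47  0.25 -0.11  2.01 -0.38  0.53 -0.73] F [ 4.4 -1.2 -3.3] M [-0.73 -0.6   0.81] w 0.37
tip vs face mm: axial -19.7, lat(toolx,y) 0.2 -0.1 rot tool [ 0.1 -0.1 76.1] F axial -4.7 lat -1.3 2.8 Maxis 1.09
```

The axial moment jumped from 0.1 to 1.1 N m, which is the stop. I'll press a little further to confirm it.

>>> drive_tool:
  targets:
    - [0.25, 0.05, -0.55, 0, 0, 0, 0.3]
    - [0.25, 0.05, -0.55, 0, 0, 0, 0.3]
    - [0.25, 0.05, -0.55, 0, 0, 0, 0.3]

```text
clock: 14.65
position: [0.5659, -0.1887, 0.2021]
ee_rot: [-3.012, -0.205, -0.66]
force: [5.1, 0.5, -3.8]
width: 0.369
gripper_force: 40.3
```

Run:
```python
from tgt import *
s=ins()
```

```text
14.65 p [ 0.5659 -0.1887  0.2021] j [ 0.46  0.25 -0.1   2.01 -0.39  0.54 -0.77] F [ 5.1  0.5 -3.8] M [-0.63 -0.57  0.75] w 0.369
tip vs face mm: axial -19.7, lat(toolx,y) 0.2 -0.2 rot tool [ 0.1 -0.1 78.8] F axial -5.6 lat 0.3 3.1 Maxis 0.99
```

>>> drive_tool:
  targets:
    - [-0.42, -0.08, 0.91, 0, 0, 0, 0.3]
    - [-0.42, -0.08, 0.91, 0, 0, 0, 0.3]
    - [-0.42, -0.08, 0.91, -0.05, -0.01, 0.11, 0.3]
    - [-0.42, -0.08, 0.91, -0.15, -0.03, 0.34, 0.3]

```text
clock: 15.05
position: [0.5579, -0.1897, 0.2109]
ee_rot: [-3.017, -0.335, -0.656]
force: [25.7, -4.5, -45.5]
width: 0.371
gripper_force: 39.8
```

Run:
```python
from tgt import *
s=ins()
```

```text
15.05 p [ 0.5579 -0.1897  0.2109] j [ 0.48  0.23 -0.12  2.01 -0.37  0.56 -0.7 ] F [ 25.7  -4.5 -45.5] M [-2.14 -0.59 -0.93] w 0.371
tip vs face mm: axial -8.3, lat(toolx,y) -0.0 -4.6 rot tool [ 0.5 -0.3 73.9] F axial -51.6 lat -8.2 5.1 Maxis 0.09
```

>>> drive_tool:
  targets:
    - [0, 0, 0, 0, 0, 0, 0.3]
    - [0, 0, 0, 0, 0, 0, 0.3]

```text
clock: 15.25
position: [0.5576, -0.19, 0.2121]
ee_rot: [-3.018, -0.335, -0.657]
force: [13.2, -2.9, -26.0]
width: 0.371
gripper_force: 39.9
```

Run:
```python
from tgt import *
s=ins()
for c in("wrist","side","scene"):
    p,K,W=cam(c); np.savez(f"x_{c}.npz",p=p,K=K,W=W)
a=np.load("x_scene.npz")["p"][125:205,315:405]; b=np.load("x_side.npz")["p"][125:205,240:330]; c=np.load("x_wrist.npz")["p"][60:330,140:500]
r=lambda p,w,h:cv2.resize(p,(w,h),interpolation=cv2.INTER_CUBIC)
save("pics/x.png",np.vstack([np.hstack([r(a,337,300),r(b,337,300)]),r(c,674,300)]))
```

```text
15.25 p [ 0.5576 -0.19    0.2121] j [ 0.48  0.23 -0.12  2.01 -0.37  0.57 -0.7 ] F [ 13.2  -2.9 -26. ] M [-1.49  0.06 -0.58] w 0.371
tip vs face mm: axial -7.1, lat(toolx,y) -0.3 -4.2 rot tool [ 0.4 -0.3 74. ] F axial -28.9 lat -5.0 1.6 Maxis 0.08
```

View pics/x.png

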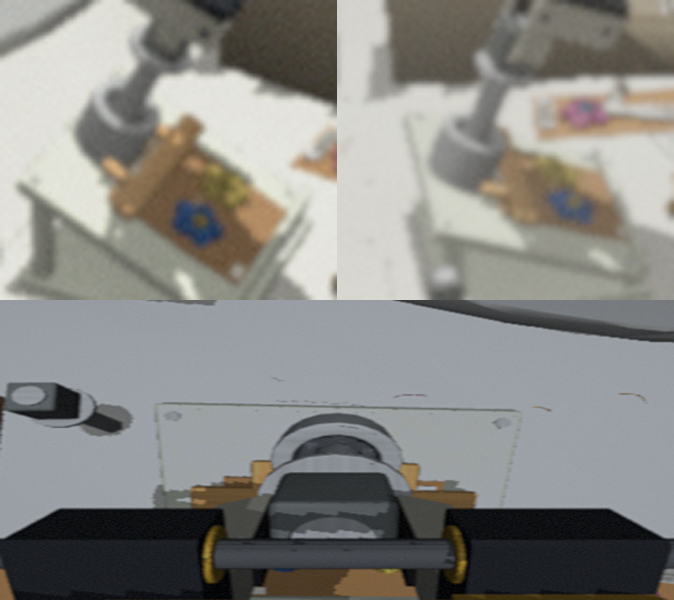

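The key is still partly in the socket, and the clamp bar is down on the card. The key leans in the grip by about 4 mm, so I'll recentre sideways and then keep drawing it out.

>>> drive_tool:
  targets:
    - [0, 0, 0, 0.05, 0, -0.02, 0.3]
    - [0, 0, 0, 0.08, 0, -0.04, 0.3]
    - [0, 0, 0, 0.08, 0, -0.04, 0.3]

```text
clock: 15.7
position: [0.5598, -0.1904, 0.2126]
ee_rot: [-3.018, -0.333, -0.658]
force: [-9.6, -1.0, 1.5]
width: 0.367
gripper_force: 40.0
```

Run:
```python
from tgt import *
s=ins()
```

```text
15.7 p [ 0.5598 -0.1904  0.2126] j [ 0.47  0.23 -0.11  2.01 -0.37  0.57 -0.7 ] F [-9.6 -1.   1.5] M [-0.45  2.46  0.14] w 0.367
tip vs face mm: axial -7.5, lat(toolx,y) -0.5 -1.9 rot tool [ 0.4 -0.3 74. ] F axial 5.4 lat -1.2 -8.1 Maxis 0.12
```

>>> drive_tool:
  targets:
    - [0, 0, 0, -0.05, 0, 0.05, 0.3]
    - [0, 0, 0, -0.07, -0.01, 0.1, 0.3]
    - [0, 0, 0, -0.09, -0.01, 0.15, 0.3]
    - [0, 0, 0, -0.12, -0.02, 0.2, 0.3]

```text
clock: 16.1
position: [0.5556, -0.1899, 0.2167]
ee_rot: [-3.017, -0.333, -0.654]
force: [23.1, -2.0, -46.4]
width: 0.369
gripper_force: 39.8
```

Run:
```python
from tgt import *
s=ins()
```

```text
16.1 p [ 0.5556 -0.1899  0.2167] j [ 0.48  0.22 -0.11  2.01 -0.37  0.58 -0.7 ] F [ 23.1  -2.  -46.4] M [-1.85 -0.23 -0.82] w 0.369
tip vs face mm: axial -2.1, lat(toolx,y) 0.3 -4.4 rot tool [ 0.6 -0.3 74. ] F axial -51.5 lat -5.9 2.1 Maxis 0.04
```

The pull reached about 50 N and the fingers seem to be slipping up the head while the key stays wedged. I'll let go, let the key settle, and take a fresh centred hold.

>>> drive_tool:
  targets:
    - [0, 0, 0, 0.1, 0, -0.12, 0.3]
    - [0, 0, 0, 0.1, 0, -0.12, 0.9]
    - [0, 0, 0, 0.1, 0, -0.12, 0.9]
    - [0, 0, 0, 0.1, 0, -0.12, 0.9]
    - [0, 0, 0, 0.1, 0, -0.12, 0.9]

```text
clock: 16.6
position: [0.562, -0.1908, 0.2175]
ee_rot: [-3.017, -0.33, -0.666]
force: [0.3, 0.4, -0.5]
width: 0.667
gripper_force: 0.0
```

>>> drive_tool:
  targets:
    - [0, 0, 0, 0, 0, 0, 0.9]
    - [0, 0, 0, 0, 0, 0, 0.9]

```text
clock: 16.8
position: [0.5619, -0.1908, 0.2173]
ee_rot: [-3.017, -0.33, -0.666]
force: [0.2, 0.2, 0.4]
width: 0.839
gripper_force: 0.0
```

Run:
```python
from tgt import *
s=ins()
for c in("wrist","side","scene"):
    p,K,W=cam(c); np.savez(f"y_{c}.npz",p=p,K=K,W=W)
    # predicted: with floor at face-20: head top = tip+148; flange centre= tip+103
    for d in (-28,-20,-8,-2):
        print(c,d,[ (proj(K,W,face+n*(d+z)/1e3)[0]).round(1).tolist() for z in (103,148)])
a=np.load("y_scene.npz")["p"][110:190,315:405]; b=np.load("y_side.npz")["p"][110:190,240:330]; c=np.load("y_wrist.npz")["p"][90:330,180:460]
r=lambda p,w,h:cv2.resize(p,(w,h),interpolation=cv2.INTER_CUBIC)
save("pics/y.png",np.hstack([np.vstack([r(a,337,300),r(b,337,300)]),r(c,460,600)[:,:460]]))
```

```text
16.8 p [ 0.5619 -0.1908  0.2173] j [ 0.47  0.23 -0.11  2.   -0.37  0.57 -0.71] F [0.2 0.2 0.4] M [-0.11  0.45 -0.01] w 0.839
tip vs face mm: axial -4.1, lat(toolx,y) -0.5 2.5 rot tool [ 0.1 -0.1 74.1] F axial 0.3 lat 0.2 0.4 Maxis 0.00
wrist -28 [[318.4, 237.7], [318.5, 271.5]]
wrist -20 [[318.4, 242.6], [318.5, 279.6]]
wrist -8 [[318.4, 250.8], [318.5, 293.3]]
wrist -2 [[318.4, 255.2], [318.6, 301.0]]
side -28 [[282.3, 145.6], [287.5, 133.7]]
side -20 [[283.2, 143.5], [288.5, 131.5]]
side -8 [[284.6, 140.4], [289.9, 128.3]]
side -2 [[285.3, 138.8], [290.6, 126.6]]
scene -28 [[355.9, 139.6], [362.3, 128.6]]
scene -20 [[357.0, 137.7], [363.5, 126.6]]
scene -8 [[358.7, 134.8], [365.2, 123.5]]
scene -2 [[359.5, 133.3], [366.1, 121.9]]
```

View pics/y.png

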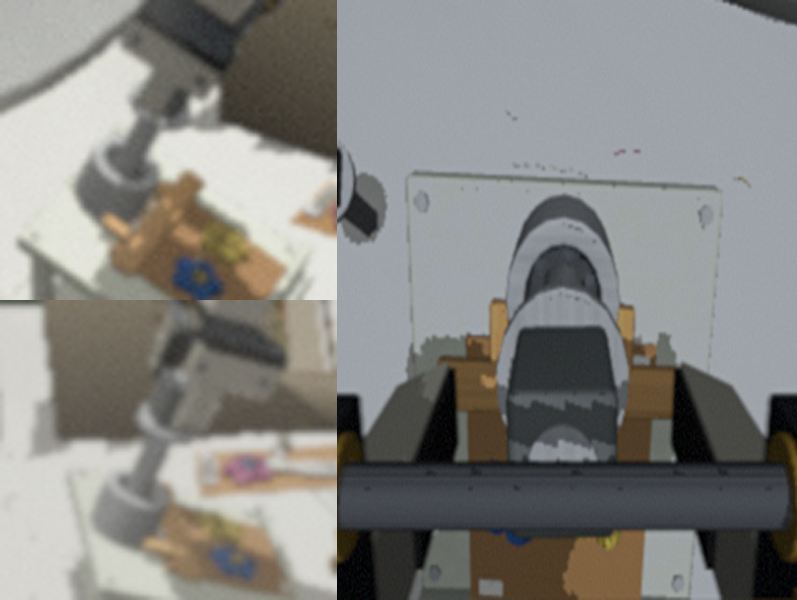

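The key still stands at full depth with its flange unmoved, so the fingers did slide. Clamp bar and bolt look right. I'll go back down to the centred grasp depth.

Run:
```python
from tgt import *
P,G=goal(-.0195,-74); P0,G0=goal(0); P=P-.0003*G0[:,0]-.0003*G0[:,1]
print(delta(P,G), "per 10mm n",n*.01/.04,"per deg",n/5)
```

```text
[-0.01 -0.04  0.02  0.09  0.04 -0.38] per 10mm n [-0.10381753 -0.01961653  0.22657695] per deg [-0.08305402 -0.01569322  0.18126156]
```

>>> drive_tool:
  targets:
    - [0, 0, 0, 0.05, 0.02, -0.2, 0.9]
    - [0, 0, 0, 0.09, 0.03, -0.37, 0.9]
    - [0, 0, 0, 0.09, 0.03, -0.37, 0.3]
    - [0, 0, 0, 0.09, 0.03, -0.37, 0.3]
    - [0, 0, 0, 0.09, 0.03, -0.37, 0.3]
  force: 60

```text
clock: 17.45
position: [0.5655, -0.1898, 0.2025]
ee_rot: [-3.018, -0.329, -0.666]
force: [-0.1, -0.7, 0.1]
width: 0.688
gripper_force: 0.0
```

>>> drive_tool:
  targets:
    - [0, 0, 0, 0, 0, 0, 0.3]
    - [0, 0, 0, 0, 0, 0, 0.3]
    - [0, 0, 0, 0, 0, 0, 0.3]
    - [0, 0, 0, 0, 0, 0, 0.3]
    - [0, 0, 0, 0, 0, 0, 0.3]

```text
clock: 17.95
position: [0.5655, -0.1895, 0.2025]
ee_rot: [-3.017, -0.329, -0.666]
force: [-0.2, 1.0, 1.9]
width: 0.365
gripper_force: 59.9
```

Run:
```python
from tgt import *
s=ins(); print(s["gripper_force"])
```

```text
17.95 p [ 0.5655 -0.1895  0.2025] j [ 0.47  0.25 -0.12  2.01 -0.38  0.54 -0.7 ] F [-0.2  1.   1.9] M [0.11 0.53 0.08] w 0.365
tip vs face mm: axial -19.0, lat(toolx,y) -0.6 -0.4 rot tool [ 0.1 -0.1 74.1] F axial 1.7 lat 1.2 0.6 Maxis -0.01
59.94718909263611
```

Next a small 4° twist back and a 3 mm pull.

>>> drive_tool:
  targets:
    - [-0.33, -0.06, 0.73, 0, 0, 0, 0.3]
    - [-0.33, -0.06, 0.73, 0, 0, 0, 0.3]

```text
clock: 18.15
position: [0.5656, -0.1896, 0.2026]
ee_rot: [-3.018, -0.439, -0.67]
force: [-1.6, 0.7, 2.2]
width: 0.369
gripper_force: 60.0
```

Run:
```python
from tgt import *
s=ins()
```

```text
18.15 p [ 0.5656 -0.1896  0.2026] j [ 0.49  0.25 -0.14  2.01 -0.37  0.54 -0.63] F [-1.6  0.7  2.2] M [0.12 0.54 0.25] w 0.369
tip vs face mm: axial -19.0, lat(toolx,y) -0.6 -0.3 rot tool [ 0.2 -0.1 70. ] F axial 2.6 lat 0.9 -0.6 Maxis 0.13
```

>>> drive_tool:
  targets:
    - [0, 0, 0, -0.01, 0, 0.03, 0.3]
    - [0, 0, 0, -0.03, -0.01, 0.07, 0.3]
    - [0, 0, 0, -0.03, -0.01, 0.07, 0.3]

```text
clock: 18.45
position: [0.5648, -0.1894, 0.2027]
ee_rot: [-3.018, -0.434, -0.667]
force: [21.2, -1.3, -29.9]
width: 0.367
gripper_force: 60.0
```

Run:
```python
from tgt import *
s=ins()
```

```text
18.45 p [ 0.5648 -0.1894  0.2027] j [ 0.49  0.25 -0.14  2.01 -0.37  0.54 -0.64] F [ 21.2  -1.3 -29.9] M [-1.12 -1.49 -0.52] w 0.367
tip vs face mm: axial -18.6, lat(toolx,y) -0.4 -1.2 rot tool [ 0.3 -0.2 70.2] F axial -35.8 lat -3.6 7.1 Maxis 0.12
```

The pull wedges the key because the arm sags toward -x under load, with a 7 N side force. I'll cancel the side load with a small +x shift while pulling.

>>> drive_tool:
  targets:
    - [0, 0, 0, 0.03, 0, 0.01, 0.3]
    - [0, 0, 0, 0.03, 0, 0.01, 0.3]

```text
clock: 18.65
position: [0.5651, -0.1894, 0.2028]
ee_rot: [-3.018, -0.434, -0.665]
force: [15.4, -0.9, -26.4]
width: 0.371
gripper_force: 60.0
```

Run:
```python
from tgt import *
s=ins()
```

```text
18.65 p [ 0.5651 -0.1894  0.2028] j [ 0.49  0.25 -0.14  2.01 -0.37  0.54 -0.64] F [ 15.4  -0.9 -26.4] M [-0.95 -0.63 -0.43] w 0.371
tip vs face mm: axial -18.6, lat(toolx,y) -0.3 -1.1 rot tool [ 0.4 -0.2 70.2] F axial -30.2 lat -3.0 3.2 Maxis 0.06
```

>>> drive_tool:
  targets:
    - [0, 0, 0, 0.03, 0, 0.03, 0.3]
    - [0, 0, 0, 0.05, 0, 0.05, 0.3]

```text
clock: 18.85
position: [0.5655, -0.1894, 0.2031]
ee_rot: [-3.018, -0.434, -0.659]
force: [15.4, -2.5, -36.1]
width: 0.368
gripper_force: 60.0
```

Run:
```python
from tgt import *
s=ins()
```

```text
18.85 p [ 0.5655 -0.1894  0.2031] j [ 0.48  0.25 -0.13  2.   -0.36  0.55 -0.65] F [ 15.4  -2.5 -36.1] M [-1.66  0.36 -0.61] w 0.368
tip vs face mm: axial -18.5, lat(toolx,y) -0.2 -0.9 rot tool [ 0.6 -0.3 70.3] F axial -38.9 lat -5.7 -0.6 Maxis 0.11
```

>>> drive_tool:
  targets:
    - [-0.3, 0, 0, 0.0, -0.03, 0.01, 0.3]
    - [-0.3, 0, 0, 0.0, -0.03, 0.01, 0.3]

```text
clock: 19.05
position: [0.5654, -0.1881, 0.2033]
ee_rot: [3.038, 0.449, 0.657]
force: [15.4, 1.9, -31.0]
width: 0.363
gripper_force: 60.0
```

Run:
```python
from tgt import *
s=ins()
```

```text
19.05 p [ 0.5654 -0.1881  0.2033] j [ 0.45  0.25 -0.12  2.01 -0.33  0.53 -0.68] F [ 15.4   1.9 -31. ] M [0.36 0.04 0.27] w 0.363
tip vs face mm: axial -18.4, lat(toolx,y) -1.2 -1.2 rot tool [-0.2 -1.4 69.5] F axial -34.6 lat -0.7 1.2 Maxis 0.10
```

>>> drive_tool:
  targets:
    - [-0.4, 0, 0, 0, -0.05, 0, 0.3]
    - [-0.4, 0, 0, 0, -0.05, 0, 0.3]

```text
clock: 19.25
position: [0.5649, -0.187, 0.2033]
ee_rot: [3.009, 0.462, 0.641]
force: [8.1, 9.2, -24.4]
width: 0.368
gripper_force: 59.9
```

Run:
```python
from tgt import *
s=ins()
```

```text
19.25 p [ 0.5649 -0.187   0.2033] j [ 0.41  0.24 -0.1   2.02 -0.27  0.51 -0.73] F [  8.1   9.2 -24.4] M [2.95 0.77 1.48] w 0.368
tip vs face mm: axial -18.2, lat(toolx,y) -3.3 -1.7 rot tool [-1.1 -2.8 68.6] F axial -26.2 lat 6.9 -3.4 Maxis 0.05
```

```bash
cat >> tgt.py <<'E'
def to(e,yaw,lx=-.3,ly=-.3):
    P,G=goal(e/1e3,yaw); _,G0=goal(0); return delta(P+lx/1e3*G0[:,0]+ly/1e3*G0[:,1],G)
E
python3 -c "
from tgt import *
print(to(-19,-70))"
```

```text
[ 0.62 -0.15 -0.04  0.01 -0.06 -0.02]
```

>>> drive_tool:
  targets:
    - [0.7, 0, 0, -0.01, 0.08, -0.05, 0.3]
    - [0.7, 0, 0, -0.01, 0.08, -0.1, 0.3]

```text
clock: 19.45
position: [0.5655, -0.1898, 0.2031]
ee_rot: [-3.016, -0.431, -0.665]
force: [-18.7, 3.3, 25.3]
width: 0.368
gripper_force: 60.0
```

```bash
python3 -c "
from tgt import *
ins();print(to(-19,-70))"
```

```text
19.45 p [ 0.5655 -0.1898  0.2031] j [ 0.49  0.25 -0.14  2.01 -0.37  0.54 -0.64] F [-18.7   3.3  25.3] M [1.57 2.68 1.08] w 0.368
tip vs face mm: axial -18.5, lat(toolx,y) -0.4 -0.5 rot tool [ 0.4 -0.1 70.4] F axial 30.4 lat 5.2 -6.9 Maxis 0.11
[-0.06 -0.08  0.04 -0.01  0.01 -0.01]
```

>>> drive_tool:
  targets:
    - [0, 0, 0, 0, 0, 0.05, 0.3]
    - [0, 0, 0, 0, 0, 0.05, 0.3]

```text
clock: 19.65
position: [0.5653, -0.1895, 0.2034]
ee_rot: [-3.018, -0.434, -0.663]
force: [4.5, 0.7, -15.2]
width: 0.372
gripper_force: 60.0
```

```bash
python3 -c "
from tgt import *
ins()"
```

```text
19.65 p [ 0.5653 -0.1895  0.2034] j [ 0.48  0.25 -0.13  2.01 -0.37  0.54 -0.64] F [  4.5   0.7 -15.2] M [-0.55  1.18 -0.09] w 0.372
tip vs face mm: axial -18.2, lat(toolx,y) -0.3 -0.7 rot tool [ 0.4 -0.2 70.3] F axial -15.7 lat -0.7 -2.2 Maxis 0.05
```

>>> drive_tool:
  targets:
    - [-0.5, -0.09, 1.09, 0, 0, 0, 0.3]

```text
clock: 19.75
position: [0.5654, -0.1895, 0.2035]
ee_rot: [3.01, 0.596, 0.667]
force: [5.0, -0.6, -16.7]
width: 0.367
gripper_force: 60.0
```

```bash
python3 -c "
from tgt import *
ins()"
```

```text
19.75 p [ 0.5654 -0.1895  0.2035] j [ 0.5   0.25 -0.16  2.   -0.35  0.54 -0.55] F [  5.   -0.6 -16.7] M [-0.61  1.15 -0.3 ] w 0.367
tip vs face mm: axial -18.1, lat(toolx,y) -0.4 -0.7 rot tool [ 0.4 -0.3 64.2] F axial -17.1 lat -2.1 -2.2 Maxis -0.10
```

>>> drive_tool:
  targets:
    - [0, 0, 0, 0, 0, 0, 0.3]
    - [0, 0, 0, 0, 0, 0, 0.3]

```text
clock: 19.95
position: [0.5654, -0.1896, 0.2035]
ee_rot: [3.011, 0.593, 0.667]
force: [5.5, -0.6, -18.5]
width: 0.369
gripper_force: 60.0
```

```bash
python3 -c "
from tgt import *
ins()"
```

```text
19.95 p [ 0.5654 -0.1896  0.2035] j [ 0.5   0.25 -0.16  2.   -0.35  0.54 -0.55] F [  5.5  -0.6 -18.5] M [-0.72  1.24 -0.05] w 0.369
tip vs face mm: axial -18.1, lat(toolx,y) -0.4 -0.7 rot tool [ 0.4 -0.3 64.3] F axial -19.0 lat -2.3 -2.5 Maxis 0.16
```

The key seems wedged by the stop torque. Each pull so far was balanced at 35-39 N at best, so I'll pull harder with the side load and moment cancelled, in the proportions that gave zero side force.

>>> drive_tool:
  targets:
    - [-0.2, 0, 0, 0.02, -0.02, 0.07, 0.3]
    - [-0.4, 0, 0, 0.04, -0.05, 0.13, 0.3]
    - [-0.55, 0, 0, 0.06, -0.07, 0.19, 0.3]
    - [-0.55, 0, 0, 0.06, -0.07, 0.19, 0.3]

```text
clock: 20.35
position: [0.565, -0.1871, 0.2079]
ee_rot: [2.976, 0.609, 0.634]
force: [3.3, 8.8, -24.9]
width: 0.365
gripper_force: 60.0
```

```bash
python3 -c "
from tgt import *
ins()"
```

```text
20.35 p [ 0.565  -0.1871  0.2079] j [ 0.44  0.24 -0.13  2.01 -0.28  0.54 -0.63] F [  3.3   8.8 -24.9] M [2.32 2.82 1.29] w 0.365
tip vs face mm: axial -14.1, lat(toolx,y) -1.6 -0.2 rot tool [-0.4 -2.4 63. ] F axial -24.6 lat 6.3 -7.9 Maxis -0.02
```

The TCP rose 4 mm while the pull fell to 25 N, so the key is likely coming out. I'll ease the tilt and continue.

>>> drive_tool:
  targets:
    - [0.3, 0.1, 0, -0.05, 0.02, 0.04, 0.3]
    - [0.3, 0.1, 0, -0.06, 0.02, 0.08, 0.3]
    - [0.3, 0.1, 0, -0.06, 0.02, 0.1, 0.3]

```text
clock: 20.65
position: [0.5632, -0.1892, 0.2137]
ee_rot: [3.001, 0.601, 0.638]
force: [-2.1, 4.9, -18.1]
width: 0.369
gripper_force: 60.0
```

```bash
python3 -c "
from tgt import *
ins()"
```

```text
20.65 p [ 0.5632 -0.1892  0.2137] j [ 0.47  0.24 -0.13  1.99 -0.3   0.57 -0.6 ] F [ -2.1   4.9 -18.1] M [1.06 3.45 0.82] w 0.369
tip vs face mm: axial -8.0, lat(toolx,y) -1.0 0.1 rot tool [ 0.6 -1.6 63.8] F axial -15.9 lat 2.9 -9.8 Maxis 0.03
```

>>> drive_tool:
  targets:
    - [0.1, 0.15, 0, -0.06, 0, 0.05, 0.3]
    - [0.1, 0.2, 0, -0.1, 0, 0.1, 0.3]
    - [0.1, 0.2, 0, -0.12, -0.01, 0.15, 0.3]

```text
clock: 20.95
position: [0.5606, -0.1907, 0.2225]
ee_rot: [3.012, 0.601, 0.623]
force: [-4.3, 6.4, -11.7]
width: 0.366
gripper_force: 60.0
```

```bash
python3 -c "
from tgt import *
ins()"
```

```text
20.95 p [ 0.5606 -0.1907  0.2225] j [ 0.47  0.23 -0.13  1.97 -0.3   0.62 -0.61] F [ -4.3   6.4 -11.7] M [1.6  3.16 0.95] w 0.366
tip vs face mm: axial 1.3, lat(toolx,y) -1.1 0.1 rot tool [ 1.4 -1.7 64. ] F axial -9.3 lat 5.0 -9.2 Maxis -0.05
```

>>> drive_tool:
  targets:
    - [0.2, 0, 0, -0.08, 0.01, 0.08, 0.3]
    - [0.2, 0, 0, -0.12, 0.01, 0.16, 0.3]
    - [0.2, 0, 0, -0.15, 0, 0.24, 0.3]
    - [0.2, 0, 0, -0.19, -0.01, 0.32, 0.3]

```text
clock: 21.35
position: [0.556, -0.1939, 0.2385]
ee_rot: [-3.014, -0.595, -0.64]
force: [0.1, 0.1, -1.8]
width: 0.368
gripper_force: 60.0
```

```bash
python3 -c "
from tgt import *
ins()"
```

```text
21.35 p [ 0.556  -0.1939  0.2385] j [ 0.49  0.21 -0.13  1.96 -0.32  0.65 -0.59] F [ 0.1  0.1 -1.8] M [-0.13  0.65 -0.05] w 0.368
tip vs face mm: axial 17.8, lat(toolx,y) -1.6 3.6 rot tool [ 1.3 -0.8 64.3] F axial -1.7 lat -0.1 -0.7 Maxis -0.04
```

Force is now just the key's weight, so the key is out and held. I'll move so the wrist camera looks straight into the socket, to check in code that the bolt is still home.

```bash
python3 -c "
from tgt import *
P,G=goal(.064,-64); print(delta(P-.079*G[:,0],G))"
```

```text
[-0.04 -0.3   0.03 -2.27 -0.76  0.17]
```

>>> drive_tool:
  targets:
    - [0, -0.3, 0, -0.6, -0.12, 1.4, 0.3]
    - [0, -0.3, 0, -1.4, -0.4, 1.0, 0.3]
    - [0, -0.3, 0, -2.27, -0.76, 0.4, 0.3]
    - [0, -0.3, 0, -2.27, -0.76, 0.17, 0.3]
    - [0, -0.3, 0, -2.27, -0.76, 0.17, 0.3]

```text
clock: 21.85
position: [0.4631, -0.2239, 0.2428]
ee_rot: [-3.01, -0.594, -0.674]
force: [0.7, -0.5, -1.1]
width: 0.364
gripper_force: 60.0
```

>>> drive_tool:
  targets:
    - [0, 0, 0, 0, 0, 0, 0.3]
    - [0, 0, 0, 0, 0, 0, 0.3]

```text
clock: 22.05
position: [0.4654, -0.2231, 0.2443]
ee_rot: [3.008, 0.6, 0.678]
force: [0.4, -1.1, -2.4]
width: 0.368
gripper_force: 60.0
```

```bash
cat > hexa.py <<'E'
from tgt import *
_,G0=goal(0); U=G0[:,1]; V=np.cross(n,U)   # in-plane axes, ccw about n
def rect(K,W,c):
    g=(np.arange(200)-99.5)*.25e-3; X,Y=np.meshgrid(g,-g)   # 0.25mm px, up = V
    P=c+X[...,None]*U+Y[...,None]*V; q=proj(K,W,P.reshape(-1,3)).reshape(200,200,2).astype(np.float32)
    return q
def run(p,K,W,name):
    f=np.array([.6033,-.1816,.1228]); gray=cv2.cvtColor(p,cv2.COLOR_RGB2GRAY)
    # recentre: find dark bore disc at rim plane by circle score
    best=None
    for dx in np.arange(-5,5.1,.5):
        for dy in np.arange(-5,5.1,.5):
            c=f+.01*n+dx/1e3*U+dy/1e3*V; a=np.linspace(0,2*np.pi,72)
            s=lambda r:cv2.remap(gray,proj(K,W,c+r*(np.cos(a)[:,None]*U+np.sin(a)[:,None]*V)).astype(np.float32)[:,None],None,cv2.INTER_LINEAR).astype(float).mean()
            v=s(.022)-s(.0185)
            if best is None or v>best[0]: best=(v,dx,dy)
    c=f+best[1]/1e3*U+best[2]/1e3*V
    I=cv2.remap(gray,rect(K,W,c),None,cv2.INTER_CUBIC); I=cv2.GaussianBlur(I,(0,0),3).astype(np.float32)
    np.save(name+"_rect.npy",I)
    gx=cv2.Sobel(I,cv2.CV_32F,1,0); gy=-cv2.Sobel(I,cv2.CV_32F,0,1)
    yy,xx=np.mgrid[:200,:200]; r=np.hypot(xx-99.5,yy-99.5)*.25
    m=(r>6.5)&(r<13.5); ang=np.degrees(np.arctan2(gy,gx)); w=np.hypot(gx,gy)
    ex=lambda m:np.degrees(np.angle((w[m]*np.exp(1j*np.radians(6*ang[m]))).sum()))/6
    # template: mouth polygon mean abs radial-normal gradient
    sc=[]
    for t in np.arange(-30,30,1.):
        v=0
        for k in range(6):
            a=np.radians(t+60*k); b=np.linspace(-5.5,5.5,23); 
            x=10.8*np.cos(a)-b*np.sin(a); y=10.8*np.sin(a)+b*np.cos(a)
            i=(99.5-y/.25).astype(int); j=(99.5+x/.25).astype(int)
            v+=abs((gx[i,j]*np.cos(a)+gy[i,j]*np.sin(a)).mean())
        sc.append(v)
    sc=np.array(sc); o=np.argsort(-sc)[:5]; print(name,"recentre",best,"hist angle %.1f"%ex(m),"tmpl",(o-30).tolist(),sc[o].round(1),sc.mean().round(1),"I",I[m].mean())
E
python3 - <<'E'
from hexa import *
yd=R.from_euler("z",psi).apply([0,1,0]); xd=np.cross(yd,n); print("stand x in U,V frame deg",np.degrees(np.arctan2(xd@V,xd@U)))
w=np.load("w1.npz"); run(w["p"],w["K"],w["W"],"w1")
ins(); p,K,W=cam("wrist"); np.savez("z.npz",p=p,K=K,W=W); run(p,K,W,"z"); print(proj(K,W,face))
E
```

```text
stand x in U,V frame deg 14.117551724451461
w1 recentre (np.float64(59.48611111111111), np.float64(0.0), np.float64(-0.5)) hist angle 5.1 tmpl [1, 2, 4, 3, 5] [64.7 64.5 64.1 64.1 64.1] 53.3 I 35.94509
22.05 p [ 0.4654 -0.2231  0.2443] j [ 0.64  0.1  -0.1   2.09 -0.45  0.68 -0.32] F [ 0.4 -1.1 -2.4] M [-0.17  0.68 -0.03] w 0.368
tip vs face mm: axial 63.0, lat(toolx,y) -33.0 -71.6 rot tool [ 0.2  0.1 64.1] F axial -2.2 lat -1.3 -0.6 Maxis -0.01
z recentre (np.float64(78.34722222222221), np.float64(0.0), np.float64(1.0)) hist angle -20.3 tmpl [-24, -20, -23, -22, -25] [63.7 63.7 63.6 63.4 63.4] 50.9 I 74.667564
[[320.98401691 113.36505419]]
```

```bash
cat > hx2.py <<'E'
from hexa import *
def fit(fn):
    w=np.load(fn); gray=cv2.cvtColor(w["p"],cv2.COLOR_RGB2GRAY); f=np.array([.6033,-.1816,.1228])
    I=cv2.GaussianBlur(cv2.remap(gray,rect(w["K"],w["W"],f),None,cv2.INTER_CUBIC),(0,0),2).astype(np.float32)
    gx=cv2.Sobel(I,cv2.CV_32F,1,0)/8; gy=-cv2.Sobel(I,cv2.CV_32F,0,1)/8
    res=[]
    b=np.linspace(-5.5,5.5,23)
    for t in np.arange(-30,30,1.):
        a=np.radians(t+60*np.arange(6))[:,None]; best=(-1,)
        for cx in np.arange(-2,2.1,.25):
            for cy in np.arange(-2,2.1,.25):
                for ap in (10.4,10.8,11.2):
                    x=cx+ap*np.cos(a)-b*np.sin(a); y=cy+ap*np.sin(a)+b*np.cos(a)
                    i=(99.5-y/.25).astype(int); j=(99.5+x/.25).astype(int)
                    g=(gx[i,j]*np.cos(a)+gy[i,j]*np.sin(a)).mean(1); v=np.abs(g).sum()
                    if v>best[0]: best=(v,t,cx,cy,ap,g.round(1))
        res.append(best)
    res.sort(key=lambda r:-r[0]); print(fn)
    for r in res[:6]: print("%.1f t=%d c=(%.2f,%.2f) ap=%.1f"%r[:5],r[5])
    return I
fit("w1.npz"); I=fit("z.npz")
np.set_printoptions(linewidth=250)
print(I[42:158:4,42:158:3].astype(int))
E
python3 hx2.py
```

```text
w1.npz
11.1 t=2 c=(-0.25,-1.00) ap=11.2 [ 4.7  0.4 -0.1  1.   2.1  2.8]
11.0 t=6 c=(-0.25,-1.00) ap=11.2 [4.3 0.3 0.1 1.2 2.1 3. ]
11.0 t=3 c=(-0.25,-1.00) ap=11.2 [ 4.6  0.4 -0.1  1.   2.1  2.9]
11.0 t=4 c=(-0.25,-1.00) ap=11.2 [ 4.5  0.4 -0.   1.1  2.1  2.9]
11.0 t=5 c=(-0.50,-1.00) ap=11.2 [4.4 0.3 0.1 1.2 2.1 2.9]
10.9 t=7 c=(-0.25,-1.25) ap=11.2 [4.2 0.4 0.1 1.3 2.1 2.9]
z.npz
13.2 t=-21 c=(-0.50,0.75) ap=11.2 [2.3 3.  2.5 1.4 1.6 2.3]
13.1 t=-22 c=(-0.50,0.75) ap=11.2 [2.3 2.9 2.6 1.4 1.6 2.3]
13.1 t=-20 c=(-0.50,0.75) ap=11.2 [2.3 3.  2.5 1.4 1.6 2.4]
13.0 t=-23 c=(-0.50,0.75) ap=11.2 [2.3 2.9 2.6 1.4 1.5 2.3]
13.0 t=-19 c=(-0.50,0.75) ap=11.2 [2.2 3.  2.5 1.4 1.6 2.3]
13.0 t=-24 c=(-0.50,0.75) ap=11.2 [2.2 2.9 2.6 1.4 1.5 2.4]
[[79 84 92 ... 75 69 66]
 [77 83 90 ... 82 74 67]
 [80 83 87 ... 85 79 72]
 ...
 [77 77 77 ... 79 70 62]
 [77 76 78 ... 71 65 60]
 [83 76 76 ... 65 65 69]]
```

The hex fit puts the bolt about 5° short of home (2.72 rad), so backing off must have dragged it. I'll go back in, not as deep, and press it home gently.

```bash
python3 -c "
from tgt import *
print(to(63,-51.5,-.5,-.3)); print(to(30,-51.5,-.5,-.3)); print(to(12,-51.5,-.5,-.3))"
```

```text
[-1.08 -0.23  2.26  1.65  0.68  0.82]
[-1.08 -0.23  2.26  1.99  0.74  0.07]
[-1.08 -0.23  2.26  2.18  0.78 -0.34]
```

>>> drive_tool:
  targets:
    - [-1.08, -0.23, 2.26, 0.8, 0.3, 0.6, 0.3]
    - [-1.08, -0.23, 2.26, 1.65, 0.68, 0.82, 0.3]
    - [-1.08, -0.23, 2.26, 1.99, 0.74, 0.07, 0.3]
    - [-1.08, -0.23, 2.26, 1.99, 0.74, 0.07, 0.3]
    - [-1.08, -0.23, 2.26, 1.99, 0.74, 0.07, 0.3]

```text
clock: 22.6
position: [0.5434, -0.1931, 0.2456]
ee_rot: [2.881, 0.909, 0.661]
force: [-0.6, -0.6, -1.1]
width: 0.369
gripper_force: 60.0
```

```bash
python3 -c "
from tgt import *
ins(); print(to(12,-51.5,-.5,-.3)); print(to(2,-51.5,-.5,-.3))"
```

```text
22.6 p [ 0.5434 -0.1931  0.2456] j [ 0.54  0.18 -0.16  1.99 -0.35  0.64 -0.33] F [-0.6 -0.6 -1.1] M [-0.19  0.74 -0.01] w 0.369
tip vs face mm: axial 29.5, lat(toolx,y) -0.4 -2.5 rot tool [ 0.2 -0.  51.6] F axial -0.7 lat -0.8 -0.9 Maxis 0.01
[-0.02 -0.03  0.01  0.22  0.03 -0.38]
[-0.02 -0.03  0.01  0.33  0.05 -0.6 ]
```

>>> drive_tool:
  targets:
    - [0, 0, 0, 0.22, 0.03, -0.38, 0.3]
    - [0, 0, 0, 0.28, 0.04, -0.5, 0.3]
    - [0, 0, 0, 0.33, 0.05, -0.6, 0.3]
    - [0, 0, 0, 0.33, 0.05, -0.6, 0.3]

```text
clock: 23.0
position: [0.5565, -0.1919, 0.2221]
ee_rot: [2.88, 0.907, 0.662]
force: [-0.4, 0.4, -1.3]
width: 0.367
gripper_force: 60.0
```

```bash
python3 -c "
from tgt import *
ins(); print(to(-6,-51.5,-.5,-.3)); print(to(-13,-51.5,-.5,-.3))"
```

```text
23.0 p [ 0.5565 -0.1919  0.2221] j [ 0.53  0.22 -0.17  2.   -0.35  0.58 -0.33] F [-0.4  0.4 -1.3] M [-0.15  0.71  0.01] w 0.367
tip vs face mm: axial 2.6, lat(toolx,y) -1.2 -0.2 rot tool [ 0.1 -0.1 51.6] F axial -1.0 lat 0.2 -1.0 Maxis 0.02
[-0.01 -0.02  0.02  0.08  0.03 -0.2 ]
[-0.01 -0.02  0.02  0.16  0.05 -0.36]
```

>>> drive_tool:
  targets:
    - [0, 0, 0, 0.04, 0.02, -0.1, 0.3]
    - [0, 0, 0, 0.08, 0.03, -0.2, 0.3]
    - [0, 0, 0, 0.08, 0.03, -0.2, 0.3]

```text
clock: 23.3
position: [0.5598, -0.1903, 0.2136]
ee_rot: [2.88, 0.907, 0.662]
force: [0.3, 0.6, -2.2]
width: 0.367
gripper_force: 60.0
```

```bash
python3 -c "
from tgt import *
ins()"
```

```text
23.3 p [ 0.5598 -0.1903  0.2136] j [ 0.52  0.23 -0.17  2.01 -0.35  0.56 -0.33] F [ 0.3  0.6 -2.2] M [-0.14  0.68  0.  ] w 0.367
tip vs face mm: axial -6.6, lat(toolx,y) -0.4 -0.9 rot tool [ 0.1 -0.  51.6] F axial -2.2 lat 0.4 -0.7 Maxis 0.01
```

>>> drive_tool:
  targets:
    - [0, 0, 0, 0.03, 0.01, -0.06, 0.3]
    - [0, 0, 0, 0.05, 0.01, -0.12, 0.3]
    - [0, 0, 0, 0.05, 0.01, -0.12, 0.3]

```text
clock: 23.6
position: [0.5618, -0.19, 0.2088]
ee_rot: [2.88, 0.907, 0.662]
force: [-0.5, -1.0, -2.6]
width: 0.365
gripper_force: 60.0
```

```bash
python3 -c "
from tgt import *
ins()"
```

```text
23.6 p [ 0.5618 -0.19    0.2088] j [ 0.52  0.24 -0.17  2.01 -0.35  0.55 -0.33] F [-0.5 -1.  -2.6] M [-0.12  0.68  0.  ] w 0.365
tip vs face mm: axial -11.8, lat(toolx,y) -0.5 -1.0 rot tool [ 0.1 -0.1 51.6] F axial -2.1 lat -1.3 -1.5 Maxis -0.00
```

>>> drive_tool:
  targets:
    - [0.66, 0.13, -1.45, 0.01, 0, 0, 0.3]
    - [0.75, 0.14, -1.63, 0.01, 0, 0, 0.3]

```text
clock: 23.8
position: [0.5622, -0.1902, 0.2091]
ee_rot: [2.975, 0.681, 0.674]
force: [0.5, -1.5, -2.4]
width: 0.37
gripper_force: 60.0
```

```bash
python3 -c "
from tgt import *
ins()"
```

```text
23.8 p [ 0.5622 -0.1902  0.2091] j [ 0.49  0.24 -0.14  2.01 -0.37  0.55 -0.47] F [ 0.5 -1.5 -2.4] M [-0.35  0.81 -0.1 ] w 0.37
tip vs face mm: axial -11.6, lat(toolx,y) -0.7 -0.4 rot tool [ 0.1 -0.  60.8] F axial -2.2 lat -1.7 -0.4 Maxis -0.01
```

>>> drive_tool:
  targets:
    - [0.2, 0.04, -0.45, 0, 0, 0, 0.3]

```text
clock: 23.9
position: [0.5622, -0.1902, 0.2092]
ee_rot: [2.995, 0.626, 0.676]
force: [-0.1, -0.3, -2.4]
width: 0.366
gripper_force: 60.0
```

```bash
python3 -c "
from tgt import *
ins()"
```

```text
23.9 p [ 0.5622 -0.1902  0.2092] j [ 0.48  0.24 -0.13  2.01 -0.38  0.55 -0.51] F [-0.1 -0.3 -2.4] M [-0.38  0.85  0.12] w 0.366
tip vs face mm: axial -11.6, lat(toolx,y) -0.7 -0.4 rot tool [ 0.1 -0.1 63. ] F axial -2.1 lat -0.6 -1.1 Maxis 0.20
```

>>> drive_tool:
  targets:
    - [0.17, 0.03, -0.36, 0, 0, 0, 0.3]

```text
clock: 24.0
position: [0.5622, -0.1902, 0.2092]
ee_rot: [3.013, 0.575, 0.678]
force: [-0.2, -1.0, -2.6]
width: 0.369
gripper_force: 60.0
```

```bash
python3 -c "
from tgt import *
ins()"
```

```text
24.0 p [ 0.5622 -0.1902  0.2092] j [ 0.48  0.24 -0.12  2.01 -0.38  0.55 -0.54] F [-0.2 -1.  -2.6] M [-0.43  0.78 -0.  ] w 0.369
tip vs face mm: axial -11.6, lat(toolx,y) -0.7 -0.5 rot tool [ 0.1 -0.  65. ] F axial -2.2 lat -1.3 -1.1 Maxis 0.12
```

>>> drive_tool:
  targets:
    - [0.17, 0.03, -0.36, 0, 0, 0, 0.3]

```text
clock: 24.1
position: [0.5622, -0.1902, 0.2091]
ee_rot: [-3.016, -0.522, -0.677]
force: [-1.3, -0.9, -3.3]
width: 0.366
gripper_force: 60.0
```

```bash
python3 -c "
from tgt import *
ins()"
```

```text
24.1 p [ 0.5622 -0.1902  0.2091] j [ 0.47  0.24 -0.11  2.01 -0.38  0.55 -0.57] F [-1.3 -0.9 -3.3] M [-0.43  0.89  0.  ] w 0.366
tip vs face mm: axial -11.6, lat(toolx,y) -0.7 -0.5 rot tool [ 0.1 -0.  67. ] F axial -2.4 lat -1.2 -2.5 Maxis 0.11
```

>>> drive_tool:
  targets:
    - [0.17, 0.03, -0.36, 0, 0, 0, 0.3]

```text
clock: 24.2
position: [0.5621, -0.1902, 0.2091]
ee_rot: [-3.017, -0.468, -0.675]
force: [0.0, -0.5, -3.1]
width: 0.368
gripper_force: 60.0
```

```bash
python3 -c "
from tgt import *
ins()"
```

```text
24.2 p [ 0.5621 -0.1902  0.2091] j [ 0.47  0.24 -0.11  2.01 -0.39  0.55 -0.6 ] F [ 0.  -0.5 -3.1] M [-0.46  0.89  0.13] w 0.368
tip vs face mm: axial -11.6, lat(toolx,y) -0.6 -0.5 rot tool [ 0.1 -0.  68.9] F axial -2.8 lat -0.8 -1.2 Maxis 0.24
```

>>> drive_tool:
  targets:
    - [0.17, 0.03, -0.36, 0, 0, 0, 0.3]

```text
clock: 24.3
position: [0.5621, -0.1902, 0.2091]
ee_rot: [-3.017, -0.415, -0.673]
force: [-0.0, -1.2, -2.6]
width: 0.369
gripper_force: 60.0
```

```bash
python3 -c "
from tgt import *
ins()"
```

```text
24.3 p [ 0.5621 -0.1902  0.2091] j [ 0.46  0.24 -0.1   2.01 -0.39  0.55 -0.63] F [-0.  -1.2 -2.6] M [-0.63  0.92  0.33] w 0.369
tip vs face mm: axial -11.6, lat(toolx,y) -0.5 -0.5 rot tool [ 0.1  0.  70.9] F axial -2.3 lat -1.4 -1.0 Maxis 0.49
```

The moment now climbs 0.11, 0.24, 0.49 N m, so the stop is reached at about 69°. I'll unload only the twist, without counter-torque, and draw the key out axially first.

>>> drive_tool:
  targets:
    - [-0.17, -0.03, 0.36, 0, 0, 0, 0.3]
    - [-0.19, -0.04, 0.42, 0, 0, 0.02, 0.3]

```text
clock: 24.5
position: [0.562, -0.1903, 0.2095]
ee_rot: [-3.016, -0.479, -0.675]
force: [4.9, -2.0, -11.3]
width: 0.367
gripper_force: 60.0
```

```bash
python3 -c "
from tgt import *
ins()"
```

```text
24.5 p [ 0.562  -0.1903  0.2095] j [ 0.47  0.24 -0.11  2.01 -0.39  0.55 -0.59] F [  4.9  -2.  -11.3] M [-0.94  0.7  -0.28] w 0.367
tip vs face mm: axial -11.3, lat(toolx,y) -0.5 -0.5 rot tool [ 0.1  0.  68.6] F axial -12.1 lat -3.0 -0.1 Maxis 0.08
```

>>> drive_tool:
  targets:
    - [0, 0, 0, -0.01, 0, 0.04, 0.3]
    - [0, 0, 0, -0.02, -0.01, 0.08, 0.3]
    - [0, 0, 0, -0.02, -0.01, 0.08, 0.3]

```text
clock: 24.8
position: [0.5608, -0.1905, 0.2127]
ee_rot: [-3.015, -0.474, -0.674]
force: [1.2, -2.8, -9.3]
width: 0.369
gripper_force: 60.0
```

```bash
python3 -c "
from tgt import *
ins()"
```

```text
24.8 p [ 0.5608 -0.1905  0.2127] j [ 0.47  0.23 -0.11  2.01 -0.39  0.56 -0.59] F [ 1.2 -2.8 -9.3] M [-0.92  1.49 -0.25] w 0.369
tip vs face mm: axial -7.8, lat(toolx,y) -0.5 -0.3 rot tool [ 0.2  0.  68.8] F axial -8.7 lat -3.7 -2.5 Maxis 0.04
```

>>> drive_tool:
  targets:
    - [0, 0, 0, -0.06, -0.01, 0.13, 0.3]
    - [0, 0, 0, -0.13, -0.03, 0.3, 0.3]
    - [0, 0, 0, -0.24, -0.05, 0.52, 0.3]
    - [0, 0, 0, -0.38, -0.07, 0.82, 0.3]
    - [0, 0, 0, -0.6, -0.12, 1.3, 0.3]

```text
clock: 25.3
position: [0.5373, -0.1947, 0.2666]
ee_rot: [-3.015, -0.475, -0.677]
force: [1.1, -0.4, -2.3]
width: 0.365
gripper_force: 60.0
```

>>> drive_tool:
  targets:
    - [0, 0, 0, -0.6, -0.2, 0, 0.3]
    - [0, 0, 0, -1.6, -0.6, -0.4, 0.3]
    - [0, 0, 0, -1.8, -0.7, -0.45, 0.3]
    - [0, 0, 0, -1.8, -0.7, -0.45, 0.3]
    - [0, 0, 0, -1.8, -0.7, -0.45, 0.3]

```text
clock: 25.8
position: [0.4666, -0.2233, 0.2488]
ee_rot: [-3.016, -0.474, -0.679]
force: [0.5, 0.1, -1.5]
width: 0.366
gripper_force: 60.0
```

```bash
python3 - <<'E'
from tgt import *
s=ins(); p,K,W=cam("wrist"); np.savez("z2.npz",p=p,K=K,W=W)
# fork: hang pose. tool y may lie along fork x or fork y (head square): pick nearest
Rg=R.from_rotvec([1.999,2.423,0]).as_matrix()
for k in (-1,0,1,2):
    G=R.from_euler("z",90*k,degrees=True).as_matrix()@Rg
    dR=G@R.from_rotvec(s["ee_rot"]).as_matrix().T; print(k,(R.from_matrix(dR).as_rotvec(degrees=True)/5).round(2))
print("to fork above",(np.array([.5652,.1012,.30])-s["position"])/.04)
print(R.from_rotvec(s["ee_rot"]).as_matrix().round(3))
E
sed -i 's/^fit("w1.npz"); I=.*/fit("z2.npz")/;/^print(I/d' hx2.py; python3 hx2.py
```

```text
25.8 p [ 0.4666 -0.2233  0.2488] j [ 0.6   0.09 -0.06  2.09 -0.46  0.68 -0.4 ] F [ 0.5  0.1 -1.5] M [-0.1   0.66 -0.  ] w 0.366
tip vs face mm: axial 66.6, lat(toolx,y) -32.9 -68.3 rot tool [-0.   0.1 68.7] F axial -1.6 lat -0.0 -0.2 Maxis -0.01
-1 [-0.64  4.99 -1.36]
0 [-4.35  3.35 16.33]
1 [-7.49 -0.97 33.82]
2 [  3.46   4.49 -19.04]
to fork above [2.46569289 8.11206255 1.28098027]
[[ 0.86   0.295  0.417]
 [ 0.289 -0.954  0.079]
 [ 0.421  0.052 -0.906]]
z2.npz
14.4 t=-25 c=(-0.50,1.00) ap=11.2 [2.6 3.4 2.8 1.9 1.6 2. ]
14.4 t=-27 c=(-0.50,1.00) ap=11.2 [2.6 3.4 2.9 1.9 1.6 1.9]
14.4 t=-26 c=(-0.50,1.00) ap=11.2 [2.6 3.4 2.9 1.9 1.6 2. ]
14.2 t=-24 c=(-0.50,1.00) ap=11.2 [2.6 3.4 2.8 1.9 1.6 2.1]
14.2 t=-28 c=(-0.50,1.00) ap=11.2 [2.6 3.4 2.9 1.9 1.5 1.8]
14.2 t=-29 c=(-0.50,1.00) ap=11.2 [2.6 3.4 2.9 1.9 1.6 1.8]
```

The hex now fits at -26°, matching the -26.3° expected at 2.8 rad, so the bolt is home. Next I carry the key back to the fork.

>>> drive_tool:
  targets:
    - [-0.64, 5, -1.36, 0, 0, 1.2, 0.3]
    - [-0.64, 5, -1.36, 0.3, 1, 1.8, 0.3]
    - [-0.64, 5, -1.36, 0.8, 2.2, 1.8, 0.3]
    - [-0.64, 5, -1.36, 1.2, 3.4, 1.8, 0.3]
    - [-0.64, 5, -1.36, 1.6, 4.6, 1.8, 0.3]

```text
clock: 26.35
position: [0.5229, -0.0657, 0.3191]
ee_rot: [3.127, 0.3, -0.006]
force: [0.8, 1.0, -2.5]
width: 0.37
gripper_force: 60.0
```

>>> drive_tool:
  targets:
    - [0, 0, 0, 0.8, 3.4, -0.2, 0.3]
    - [0, 0, 0, 0.8, 3.4, -0.2, 0.3]
    - [0, 0, 0, 0.8, 3.4, -0.2, 0.3]
    - [0, 0, 0, 0.8, 3.4, -0.2, 0.3]
    - [0, 0, 0, 0.8, 3.4, -0.2, 0.3]

```text
clock: 26.85
position: [0.5519, 0.0691, 0.3101]
ee_rot: [-3.125, -0.305, 0.005]
force: [0.8, -0.4, -3.2]
width: 0.369
gripper_force: 60.0
```

Run:
```python
from tgt import *
s=st(); Rg=R.from_rotvec([1.999,2.423,0]).as_matrix(); G=R.from_euler("z",-90,degrees=True).as_matrix()@Rg
print(delta(np.array([.5652,.1012,.146]),G))
p,K,W=cam("side"); np.savez("f_side.npz",p=p,K=K,W=W)
```

```text
26.85 p [0.5519 0.0691 0.3101] j [-0.03  0.28 -0.25  1.6   0.07  1.27 -1.66] F [ 0.8 -0.4 -3.2] M [-0.08  0.01 -0.03] w 0.369
[-0.02 -0.03 -0.04  0.33  0.8  -4.1 ]
```

>>> drive_tool:
  targets:
    - [0, 0, 0, 0.33, 0.8, 0, 0.3]
    - [0, 0, 0, 0.33, 0.8, -0.3, 0.3]
    - [0, 0, 0, 0.33, 0.8, -0.6, 0.3]
    - [0, 0, 0, 0.33, 0.8, -0.6, 0.3]
    - [0, 0, 0, 0.33, 0.8, -0.6, 0.3]

```text
clock: 27.4
position: [0.5644, 0.0973, 0.2858]
ee_rot: [-3.127, -0.296, 0.007]
force: [0.6, -0.6, -1.7]
width: 0.366
gripper_force: 60.0
```

>>> drive_tool:
  targets:
    - [0, 0, 0, 0, 0, -0.5, 0.3]
    - [0, 0, 0, 0, 0, -1, 0.3]
    - [0, 0, 0, 0, 0, -1.2, 0.3]

```text
clock: 27.7
position: [0.5639, 0.0976, 0.2369]
ee_rot: [-3.127, -0.297, 0.008]
force: [0.2, -0.0, -2.9]
width: 0.366
gripper_force: 60.0
```

Run:
```python
from tgt import *
s=st(); print((np.array([.5652,.1012,.152])-s["position"])/.04)
```

```text
27.7 p [0.5639 0.0976 0.2369] j [-0.07  0.36 -0.26  1.67  0.1   1.13 -1.74] F [ 0.2 -0.  -2.9] M [-0.08  0.06 -0.  ] w 0.366
[ 0.03136182  0.08973172 -2.1222994 ]
```

>>> drive_tool:
  targets:
    - [0, 0, 0, 0.03, 0.09, -0.2, 0.3]
    - [0, 0, 0, 0.03, 0.09, -0.7, 0.3]
    - [0, 0, 0, 0.03, 0.09, -1.2, 0.3]
    - [0, 0, 0, 0.03, 0.09, -1.6, 0.3]
    - [0, 0, 0, 0.03, 0.09, -1.85, 0.3]

```text
clock: 28.2
position: [0.5659, 0.1024, 0.1634]
ee_rot: [-3.126, -0.299, 0.006]
force: [0.4, -0.4, -1.9]
width: 0.366
gripper_force: 60.0
```

>>> drive_tool:
  targets:
    - [0, 0, 0, 0, 0, -0.1, 0.3]
    - [0, 0, 0, 0, 0, -0.2, 0.3]
    - [0, 0, 0, 0, 0, -0.25, 0.3]
    - [0, 0, 0, 0, 0, -0.25, 0.3]

```text
clock: 28.6
position: [0.566, 0.1024, 0.1543]
ee_rot: [-3.126, -0.299, 0.005]
force: [0.1, 0.9, -2.9]
width: 0.361
gripper_force: 60.0
```

Run:
```python
from tgt import *
s=st(); print((np.array([.5652,.1012,.143])-s["position"])/.04)
```

```text
28.6 p [0.566  0.1024 0.1543] j [-0.09  0.44 -0.25  1.77  0.13  0.95 -1.77] F [ 0.1  0.9 -2.9] M [ 0.04  0.04 -0.02] w 0.361
[-0.01893664 -0.03016969 -0.2815466 ]
```

Still hanging free at 154 mm. I'll lower in 2 mm steps, reading the force after each.

>>> drive_tool:
  targets:
    - [0, 0, 0, -0.01, -0.02, -0.06, 0.3]
    - [0, 0, 0, -0.01, -0.02, -0.1, 0.3]
    - [0, 0, 0, -0.01, -0.02, -0.1, 0.3]

```text
clock: 28.9
position: [0.5653, 0.1014, 0.1499]
ee_rot: [-3.126, -0.299, 0.006]
force: [-0.9, -0.4, -2.5]
width: 0.368
gripper_force: 60.0
```

>>> drive_tool:
  targets:
    - [0, 0, 0, 0, 0, -0.05, 0.3]
    - [0, 0, 0, 0, 0, -0.05, 0.3]

```text
clock: 29.1
position: [0.5652, 0.1015, 0.1478]
ee_rot: [-3.126, -0.299, 0.006]
force: [0.7, 0.4, -1.6]
width: 0.364
gripper_force: 60.0
```

>>> drive_tool:
  targets:
    - [0, 0, 0, 0, 0, -0.03, 0.3]
    - [0, 0, 0, 0, 0, -0.03, 0.3]

```text
clock: 29.3
position: [0.5653, 0.1015, 0.1466]
ee_rot: [-3.126, -0.299, 0.006]
force: [-0.2, 0.8, -2.8]
width: 0.367
gripper_force: 60.0
```

>>> drive_tool:
  targets:
    - [0, 0, 0, 0, 0, -0.04, 0.3]
    - [0, 0, 0, 0, 0, -0.04, 0.3]

```text
clock: 29.5
position: [0.5652, 0.1015, 0.1449]
ee_rot: [-3.126, -0.299, 0.006]
force: [-0.4, 0.1, -2.0]
width: 0.364
gripper_force: 60.0
```

>>> drive_tool:
  targets:
    - [0, 0, 0, 0, 0, -0.04, 0.3]
    - [0, 0, 0, 0, 0, -0.04, 0.3]

```text
clock: 29.7
position: [0.5652, 0.1015, 0.1433]
ee_rot: [-3.126, -0.299, 0.006]
force: [-0.2, -0.0, -2.8]
width: 0.37
gripper_force: 60.0
```

>>> drive_tool:
  targets:
    - [0, 0, 0, 0, 0, -0.03, 0.3]
    - [0, 0, 0, 0, 0, -0.03, 0.3]

```text
clock: 29.9
position: [0.5656, 0.1016, 0.1432]
ee_rot: [-3.126, -0.299, 0.004]
force: [-2.0, -0.9, 6.0]
width: 0.369
gripper_force: 60.0
```

>>> drive_tool:
  targets:
    - [0, 0, 0, 0, 0, -0.03, 0.3]
    - [0, 0, 0, 0, 0, -0.03, 0.3]

```text
clock: 30.1
position: [0.566, 0.1017, 0.1431]
ee_rot: [-3.126, -0.299, 0.002]
force: [-4.2, -1.2, 14.8]
width: 0.37
gripper_force: 60.0
```

The flange landed at 143.2 mm, the same height as before. Now I'll ease off, open the fingers and rise straight up.

>>> drive_tool:
  targets:
    - [0, 0, 0, -0.01, 0, 0.05, 0.3]
    - [0, 0, 0, -0.01, 0, 0.05, 1]
    - [0, 0, 0, -0.01, 0, 0.05, 1]
    - [0, 0, 0, -0.01, 0, 0.05, 1]
    - [0, 0, 0, -0.01, 0, 0.05, 1]

```text
clock: 30.6
position: [0.565, 0.1015, 0.143]
ee_rot: [-3.126, -0.299, 0.006]
force: [0.5, -0.8, 0.7]
width: 0.668
gripper_force: 0.0
```

>>> drive_tool:
  targets:
    - [0, 0, 0, 0, 0, 0, 1]
    - [0, 0, 0, 0, 0, 0, 1]
    - [0, 0, 0, 0, 0, 0, 1]
    - [0, 0, 0, 0, 0, 0, 1]

```text
clock: 31.0
position: [0.565, 0.1016, 0.1432]
ee_rot: [-3.126, -0.299, 0.005]
force: [0.1, 0.3, 0.4]
width: 0.985
gripper_force: 0.0
```

>>> drive_tool:
  targets:
    - [0, 0, 0, 0, 0, 0.6, 1]
    - [0, 0, 0, 0, 0, 1.4, 1]
    - [0, 0, 0, 0, 0, 2.4, 1]
    - [0, 0, 0, 0, 0, 3.4, 1]
    - [0, 0, 0, 0, 0, 3.6, 1]

```text
clock: 31.5
position: [0.5669, 0.1023, 0.2922]
ee_rot: [-3.125, -0.299, -0.006]
force: [0.4, 0.4, -1.0]
width: 1.003
gripper_force: 0.0
```

>>> drive_tool:
  targets:
    - [0, 0, 0, -0.5, 0, 1, 1]
    - [0, 0, 0, -1, 0, 1.5, 1]
    - [0, 0, 0, -1, 0, 1.5, 1]
    - [0, 0, 0, -1, 0, 1.5, 1]

```text
clock: 31.9
position: [0.525, 0.1014, 0.347]
ee_rot: [-3.126, -0.299, 0.004]
force: [0.1, 0.0, 0.2]
width: 0.997
gripper_force: 0.0
```

Run:
```python
from tgt import *
s=st()
for c in("side","scene"):
    p,K,W=cam(c); o=np.load(f"{c}.npz")["p"]
    u,v=proj(K,W,[.5655,.1,.12])[0].astype(int); m=lambda a:cv2.GaussianBlur(a,(0,0),1.5)[v-35:v+40,u-35:u+35].astype(int)
    d=np.abs(m(p)-m(o)).max(2); print(c,(u,v),"diff max",d.max(),"n>25",(d>25).sum(),"where",np.argwhere(d>40).mean(0)+[v-35,u-35] if (d>40).any() else None)
    q=[proj(K,W,[.5655,.1012,z])[0].astype(int) for z in (.183,.165,.138,.09)]
    print([(m2.tolist(),p[m2[1],m2[0]].tolist(),o[m2[1],m2[0]].tolist()) for m2 in q])
```

```text
31.9 p [0.525  0.1014 0.347 ] j [-0.08  0.23 -0.27  1.58  0.06  1.35 -1.73] F [0.1 0.  0.2] M [ 0.01 -0.01 -0.02] w 0.997
side (np.int64(285), np.int64(222)) diff max 61 n>25 732 where [246.59815242 299.16628176]
[([284, 204], [152, 152, 150], [198, 198, 198]), ([284, 210], [94, 96, 92], [100, 103, 96]), ([285, 217], [90, 90, 86], [87, 88, 84]), ([285, 230], [111, 105, 97], [115, 109, 101])]
scene (np.int64(294), np.int64(208)) diff max 79 n>25 593 where [227.74853801 290.58187135]
[([292, 189], [136, 137, 136], [197, 197, 195]), ([292, 195], [88, 90, 86], [86, 88, 85]), ([293, 203], [75, 73, 74], [75, 78, 72]), ([294, 217], [101, 92, 81], [96, 87, 76])]
```

At the key's pixels, the head side, shaft and flange match the first pictures. The remaining differences are the arm's shadow. The key hangs as before, so I'm handing in.

```bash
python3 -c "
from cell import arm
print(arm.sign_off())"
```

```text
the job is handed in; nothing more can be done
None
```

The bolt is turned home against its stop (confirmed by torque and a socket-image fit), the key is back upright on its fork, the goods were not touched, and the job is handed in at about 32 s of 72 s; the key wedged when I first drew it out (wrist force peaked around 88 N) and that dragged the bolt about 5° back, so I re-inserted it and pressed the bolt home again.

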